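# Load the bottle steriliser, lock its lid and start it

## Task

Put every bottle cap from the basket into the well of the steriliser, then fit the lid: line its lugs up with the two slots of the collar, press it down against the springy gasket and turn it clockwise (seen from above) about a quarter turn until it stops, so that it stays locked down. With the lid locked, press the console keys fully down one at a time in this order and let each spring back: the large power key, the middle programme key, the small start key at the other end.

Things in the scene. Friction and masses are not known exactly. Their poses are not given: they have to be found in the camera images.
- steriliser: Fixed round grey appliance with a white console and collar, 196 mm diameter, collar top 90 mm high. Origin: centre of its underside, on the axis of its round well; z up. Its x axis points away from the console, which is a flat block on the -x side towards the robot: 85 x 180 mm, 35 mm high, from 90 to 175 mm out from the axis.
- well (a point): Centre of the well's flat steel floor, 21 mm above the steriliser's underside and 69 mm below the collar top. The well is 84 mm in radius below the collar.
- collar (a point): Centre of the collar's top face, on the well axis. The white collar, 6 mm thick, leaves a round opening of 75 mm radius with two straight slots for the lugs, 38 mm wide and reaching out to 84 mm radius, on the steriliser's +y and -y sides.
- slot (a point): Middle of the +y slot at the collar's top, 80 mm from the axis. A white upright rib, 30 mm wide, on the outer wall marks each slot. Stops under the collar let the lid turn only clockwise (seen from above) from the slots, and end the turn after about 1.41 rad (81 degrees).
- gasket (a joint): Squeeze of the black springy gasket ring (174 to 190 mm diameter) on the collar: 0 free, standing 8 mm above the collar top, 0.008 m flat; pushes up with 5 N before it yields and 9 N when flat. Lid lugs in the slots, the lid rests on it with its origin 6 mm below point collar, unable to turn; pressed flat 14 mm below, free to turn; locked and released it rises to 11 mm below.
- lid: Grey round lid, 194 mm diameter, 0.28 kg give or take a fifth. Origin: centre of its underside; z up. From below: a round plug of 72 mm radius, 14 mm high; a plate 8 mm thick (14 to 22 mm height); a white grip bar along the lid's x axis, 80 mm long, 24 mm wide, from 22 to 62 mm height. The same after half a turn. Lugs not over the slots, it lies with its origin level with point collar or higher.
- lug (a point): Outer end of the lug on the lid's +x side; another is across from it. The two lugs stand out from the plug's bottom edge, in line with the grip bar: 30 mm wide, 5 mm high, reaching out to 83 mm radius. White patches on top of the lid's rim mark them.
- lid_grip (a point): Middle of the lid's grip bar, 46 mm above the lid's underside: a place for the TCP.
- basket: Fixed brown rattan-look basket, 140 mm (x) by 200 mm (y), walls 36 mm high and 5 mm thick, floor 5 mm thick. Origin: centre of its underside.
- power_top (a point): Top of the large power key (34 mm diameter), at the console's +y end: the left one seen from the robot.
- program_top (a point): Top of the small programme key (22 mm diameter), in the middle of the console, 52 mm from the others.
- start_top (a point): Top of the small start key (22 mm diameter), at the console's -y end: the right one seen from the robot.
- power (a joint): Travel of the power key, 0 up to 0.006 m fully down; 5 N when fully down, springs back. It counts as pressed beyond 0.004 m.
- program (a joint): The same for the programme key.
- start (a joint): The same for the start key.
- cap0: White domed bottle cap, 42 mm diameter, 50 mm high (straight sides up to 40 mm), 40 g. Origin: centre of its underside; z up. Stands in the basket at the start; two to four caps are present.
- cap1: White domed bottle cap, the same.
- cap2: White domed bottle cap, the same.
- cap3: White domed bottle cap, the same.
Not all that is in view belongs to the job. What is shaped like the cap0 but green or orange is not meant.

How it is judged:
On the way, in this order (a step that is already met when the one before it is completed fails the run):
1. all caps are in the well (horizontal distance between each of cap0, cap1, cap2, cap3 and well below 0.084 m and z of cap0 in the frame of well between -0.015 and 0.056 m and z of cap1 in the frame of well between -0.015 and 0.056 m and z of cap2 in the frame of well between -0.015 and 0.056 m and z of cap3 in the frame of well between -0.015 and 0.056 m), for 0.2 s.
2. the lid is locked down on the steriliser, the caps inside (all of step 1 and horizontal distance between lid and collar below 0.006 m and z of lid in the frame of collar below -0.0085 m and angle between lid's own z axis and vertical below 0.06 rad and angle between the x axis of lid and the y axis of steriliser, either way round above 1.13 rad), for 0.2 s.
3. the power key alone is pressed, the lid locked (value of joint power above 0.004 m and value of joint each of program, start below 0.002 m and horizontal distance between lid and collar below 0.006 m and z of lid in the frame of collar below -0.0085 m and angle between lid's own z axis and vertical below 0.06 rad and angle between the x axis of lid and the y axis of steriliser, either way round above 1.13 rad), for 0.05 s.
4. the programme key alone is pressed, the lid locked (value of joint program above 0.004 m and value of joint each of power, start below 0.002 m and horizontal distance between lid and collar below 0.006 m and z of lid in the frame of collar below -0.0085 m and angle between lid's own z axis and vertical below 0.06 rad and angle between the x axis of lid and the y axis of steriliser, either way round above 1.13 rad), for 0.05 s.
5. the start key alone is pressed, the lid locked (value of joint start above 0.004 m and value of joint each of power, program below 0.002 m and horizontal distance between lid and collar below 0.006 m and z of lid in the frame of collar below -0.0085 m and angle between lid's own z axis and vertical below 0.06 rad and angle between the x axis of lid and the y axis of steriliser, either way round above 1.13 rad), for 0.05 s.
At the end, for the whole second after the job is handed in: All caps present are in the well; the lid is locked: centred on the collar within 6 mm, its origin at least 8.5 mm below the collar top, level within 0.06 rad, turned at least 1.13 rad (65 degrees) from the slots, at rest; the three keys are up again (all of step 2 and value of joint each of power, program, start below 0.002 m and linear speed of lid below 0.02 m/s); the robot touches nothing.
Of cap0, cap1, cap2, cap3 only 2 to 4 are there at a start; the rules pass over those that are not, and their reading is None.
At some moment in a run one of lid, cap0, cap1, cap2, cap3 may be knocked a few centimetres aside while the robot is not near it.
Once in a run the grip may slacken for a moment while it holds something.
It also fails if it takes over 210 s, if anything falls off the work surface, if the arm or the gripper's body presses on something with over 40 N, if the wrist force passes 120 N, or if a joint passes its speed limit or range.

## Robot

A 7-joint arm with a two-finger parallel gripper is mounted at the origin on the work surface. World frame = base frame: x ahead of the robot, y to its left, z up, the work surface at z = 0. Lengths are in m, angles in rad, forces in N, time in s.
With the tool pointing down it reaches from about 0.425 to 0.875 m from the base axis. Payload 4.7 kg.
Tool frame: the origin (TCP) lies between the finger pads, 19 mm behind the fingertips; this is the grasp point; z points along the fingers, y is the line along which they close (so a half turn about z gives the same grasp; the last joint's range is limited). The gripper opens to 85 mm and grips with 20 to 120 N. Pads are 22 mm wide; open, the fingers measure 114 mm over their backs; the gripper's body (76 mm by 85 mm) begins 54 mm behind the grasp point. The pads swing forward as they close: fully open they stand 13 mm farther back than shut.
Start: joints at [1.299, 0.321, -0.07, 1.45, 0.023, 1.371, -0.057], TCP at [0.183, -0.624, 0.25] pointing down, gripper open.
Joint ranges: [-2.86, 2.86], [-0.3, 2.09], [-1.38, 1.24], [0.06, 2.45], [-1.56, 4.7], [0.09, 2.05], [-2.69, 2.69]. Speed limits (rad/s): [2.57, 2.57, 3.14, 3.14, 3.14, 3.14, 3.14].

## Interface

Orientations are given as a unit quaternion [x, y, z, w].
In Python, from cell import bot, imaging gives the robot as it stands.
- The arm moves only by the tool jog_arm, never from a script. Its argument "motion" is text: rows parted by semicolons, each of 4 numbers parted by spaces: the shift along the world's x, y, z in cm, then the turn about the world's z in degrees. In form: x y z spin; .... A call has 1 to 5 rows; each row shifts and turns the commanded pose from where the row before left it; what a row does not reach is not made up. A row lasts 1/10 s, in which the tool goes at most 50 mm and 8.59 degrees, less where a joint would pass 70% of its speed; a pose out of reach is approached as far as the arm can. A call is refused whole if a number of a shift passes 5 or a number of a turn 8.59, either way. A call with a gripper value outside its range is refused whole. "jaw" is the opening, from 0 (shut) to 1 (fully open), set as the call begins (left out, the last holds). The fingers move at their own pace and stop on an object; "force" is the grip in N (left out, the last holds). Time passes only in rows, so rows that do not move let the fingers close. It gives the time, the measured TCP pose, the force, the opening and the grip force at its end, in the units of the state.
- bot.sense(): the state, without advancing time (a new reading comes with each control period).
- imaging.grab_frame(name): name is "scene" or "top"; returns a dict with "frame" (480x640x3 uint8, red, green, blue), "intrinsics" (3x3 intrinsics, pixels), "D" ([k1, k2, p1, p2, k3] as OpenCV has them; the pictures are not rectified), "extrinsics" (4x4, takes a point from camera to world coordinates). Camera axes: x right, y up, looking along -z (the intrinsics and any distortion apply to the point x, -y, -z); pixel columns grow to the right and rows downward; lengths in m; the calibration is good to about 2 mm. A picture is of the moment at which its call begins. There is no depth.
- bot.finish_job(): hands the job in; it is judged then, once.
The state is a dict: "clock": time; "joint_pos": joint angles; "joint_velocities": joint speeds; "tau": joint torques, N m; "tcp_pos": TCP position; "tcp_rot": TCP orientation; "contact_force": force on the tool from outside, world axes, zero at the start; "wrist_torque": the same for the moment, N m; "opening": finger opening in m; "grasp_force": force on a finger pad.
Only numpy, scipy, OpenCV 4.12 (cv2) and the standard library are available. Lean on these libraries where they do the work, as an engineer would, in place of code of your own. Each camera call takes 0.05 s, during which the arm holds its last target. There are 200 camera calls.

## Working session

There is one attempt and no reset: what is moved stays moved. The work goes in short steps, Python scripts to look and compute and a tool call to move; the robot and the scene stay as the last step left them, time stands still between calls to the robot, and variables do not carry over. Pictures are saved under pics/ and viewed, at most 14 in all, crops included, and the job is handed in when it is done.

Besides the shell and the picture viewer there is one more tool, called after "Emit:" by a JSON object that holds its "name" and its "arguments", one argument or row to a line. jog_arm: Moves the arm, as the interface text tells. Its arguments: {"type":"object","properties":{"motion":{"type":"string"},"jaw":{"type":"number"},"force":{"type":"number"}},"required":["motion"]}

```bash
ls; mkdir -p pics
cat > h.py <<'E'
import numpy as np, cv2
from cell import bot, imaging
def grab(n,save=None):
    f=imaging.grab_frame(n)
    if save: cv2.imwrite(f'pics/{save}.png',f['frame'][:,:,::-1])
    return f
def ray(f,uv):
    K=np.array(f['intrinsics']);D=np.array(f['D'],float);T=np.array(f['extrinsics'])
    p=cv2.undistortPoints(np.array(uv,float).reshape(-1,1,2),K,D).reshape(-1,2)
    d=np.c_[p[:,0],-p[:,1],-np.ones(len(p))]@T[:3,:3].T
    return T[:3,3],d
def plane(f,uv,z):
    o,d=ray(f,uv); return o+d*((z-o[2])/d[:,2])[:,None]
def proj(f,P):
    K=np.array(f['intrinsics']);D=np.array(f['D'],float);T=np.array(f['extrinsics'])
    c=(np.atleast_2d(P)-T[:3,3])@T[:3,:3]; c=c*[1,-1,-1]
    return cv2.projectPoints(c.reshape(-1,1,3),np.zeros(3),np.zeros(3),K,D)[0].reshape(-1,2)
E
python3 - <<'E'
from h import *
s=bot.sense(); print(s)
for n in('scene','top'):
    f=grab(n,n+'0'); print(n,np.round(f['extrinsics'],3).tolist(),np.array(f['intrinsics']).tolist(),f['D'])
E
```

```text
pics
{'clock': 0.0, 'joint_pos': array([ 1.29911788,  0.3218521 , -0.07011665,  1.45169942,  0.0225832 ,
        1.37079512, -0.05689832]), 'joint_velocities': array([-0.00036292, -0.00014742,  0.00011377, -0.0005855 , -0.00010961,
        0.00034678, -0.00023991]), 'tau': array([ 5.52287802e-04, -4.93577850e+01, -3.81732406e-01, -3.14334476e+01,
        1.31826007e-02,  1.14013764e-02, -1.48833487e-05]), 'tcp_pos': array([ 0.18307165, -0.62315142,  0.24889256]), 'tcp_rot': array([ 9.89803960e-01,  1.42432977e-01, -1.75951991e-04, -9.67397591e-04]), 'contact_force': array([-0.24248871, -0.22942939, -0.10313948]), 'wrist_torque': array([0.00978918, 0.00080601, 0.01765072]), 'grasp_force': 0.0, 'opening': 0.08555061606820961}
scene [[0.815, -0.49, 0.309, 0.86], [0.579, 0.68, -0.45, -0.477], [0.01, 0.546, 0.838, 0.982], [0.0, 0.0, 0.0, 1.0]] [[550.6652997113912, 0.0, 313.5231535925228], [0.0, 550.6652997113912, 232.17246591192043], [0.0, 0.0, 1.0]] [-0.04051802  0.          0.          0.          0.        ]
top [[0.019, 0.998, -0.052, 0.472], [-1.0, 0.019, -0.005, 0.001], [-0.004, 0.052, 0.999, 1.21], [0.0, 0.0, 0.0, 1.0]] [[514.1741271582213, 0.0, 311.2171601148972], [0.0, 514.1741271582213, 237.86353160615795], [0.0, 0.0, 1.0]] [-0.04680775  0.          0.          0.          0.        ]
```

View pics/top0.png

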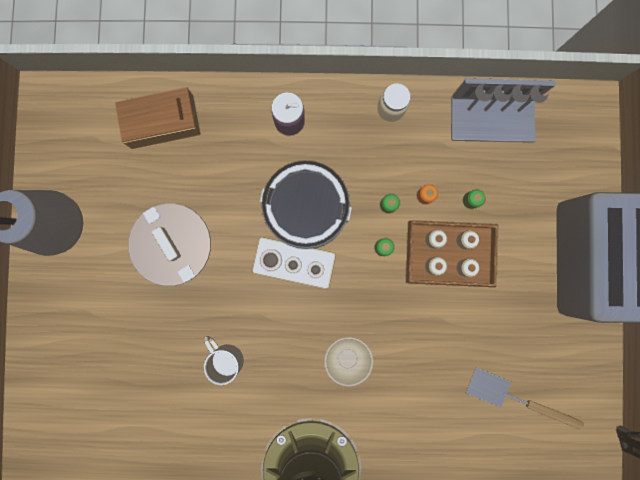

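View pics/scene0.png

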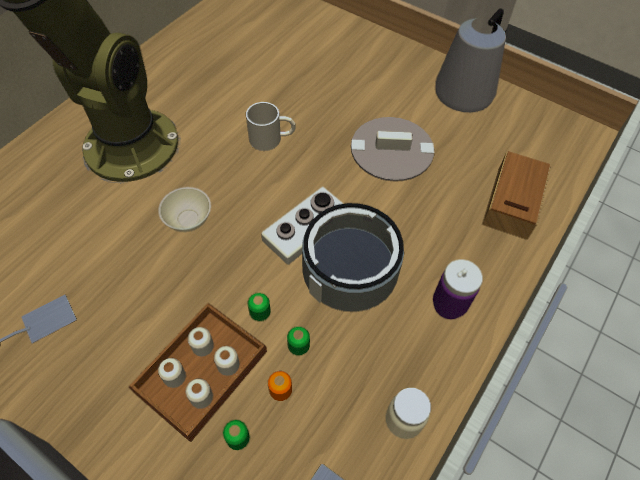

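Top view: lid at (170,244), pot at (306,204), console at (294,262) and basket at (452,253) with four white caps. The green and orange ones are decoys. Next I measure these.

```bash
cat > m.py <<'E'
from h import *
def blobs(m,amin,amax=1e9):
    m=cv2.morphologyEx(m.astype(np.uint8)*255,cv2.MORPH_OPEN,np.ones((2,2)))
    c,_=cv2.findContours(m,cv2.RETR_EXTERNAL,cv2.CHAIN_APPROX_NONE)
    return [k for k in c if amin<cv2.contourArea(k)<amax]
def masks(f):
    h=cv2.cvtColor(f['frame'],cv2.COLOR_RGB2HSV).astype(int); return h[...,0],h[...,1],h[...,2]
def white(f): H,S,V=masks(f); return (S<45)&(V>185)
def circ(P):
    A=np.c_[2*P[:,:2],np.ones(len(P))]; s=np.linalg.lstsq(A,(P[:,:2]**2).sum(1),rcond=None)[0]
    r=np.sqrt(s[2]+s[0]**2+s[1]**2); return s[0],s[1],r
E
python3 - <<'E'
from m import *
for n in('top','scene'):
    f=grab(n); print(n)
    for k in blobs(white(f),25,9000):
        M=cv2.moments(k);c=[M['m10']/M['m00'],M['m01']/M['m00']]
        r=cv2.minAreaRect(k); print(np.round(c,1),'A',cv2.contourArea(k),'rect',np.round(r[1],1),round(r[2],1),'P.05',np.round(plane(f,[c],.05)[0],3))
f=grab('top');H,S,V=masks(f)
print('px',[f['frame'][r,c].tolist() for r,c in [(204,306),(166,290),(244,306),(222,137),(260,270),(265,293),(244,200),(240,437),(235,438)]])
E
```

```text
top
[342.6 442. ] A 45.5 rect [8. 7.] 90.0 P.05 [ 0.079 -0.072  0.05 ]
[281.9 440.8] A 47.0 rect [8. 8.] 90.0 P.05 [0.079 0.064 0.05 ]
[225.8 363.6] A 448.0 rect [23. 24.] 90.0 P.05 [0.247 0.193 0.05 ]
[348.4 359.7] A 645.0 rect [28. 29.] 90.0 P.05 [ 0.262 -0.081  0.05 ]
[209.8 347.8] A 35.0 rect [14.3  3.6] 63.4 P.05 [0.282 0.23  0.05 ]
[471.9 268.4] A 170.0 rect [15. 14.] 90.0 P.05 [ 0.471 -0.357  0.05 ]
[439.  266.7] A 171.5 rect [15. 14.] 90.0 P.05 [ 0.473 -0.283  0.05 ]
[294.5 263.9] A 2614.0 rect [77.5 36. ] 12.1 P.05 [0.474 0.044 0.05 ]
[471.5 240. ] A 170.0 rect [14. 15.] 90.0 P.05 [ 0.535 -0.356  0.05 ]
[439.1 239.2] A 169.0 rect [15. 14.] 90.0 P.05 [ 0.535 -0.282  0.05 ]
[299.5 231. ] A 342.0 rect [74.7 29.8] 12.1 P.05 [0.548 0.034 0.05 ]
[176.6 245.3] A 4040.5 rect [79.8 64.3] 86.4 P.05 [0.51  0.312 0.05 ]
[312.  177.4] A 353.5 rect [74.9 30.1] 12.1 P.05 [0.671 0.008 0.05 ]
[287.8 107.9] A 674.0 rect [29. 30.] 90.0 P.05 [0.831 0.067 0.05 ]
[397.6  96.8] A 495.5 rect [25. 25.] 90.0 P.05 [ 0.862 -0.186  0.05 ]
[611.6  58.4] A 363.5 rect [57.3  7.9] 2.5 P.05 [ 0.969 -0.691  0
[... 1316 characters left out ...]
053 0.05 ]
[580.8 225.7] A 82.5 rect [ 9.4 11.2] 26.6 P.05 [0.955 0.359 0.05 ]
[329.1 227.3] A 313.5 rect [30.8 76.7] 50.6 P.05 [0.535 0.052 0.05 ]
[587.4 213.4] A 76.0 rect [ 9.4 12.1] 26.6 P.05 [0.955 0.398 0.05 ]
[594.4 200.1] A 48.0 rect [8.9 7.6] 26.6 P.05 [0.955 0.441 0.05 ]
[288.4 232.3] A 1160.0 rect [35.2 62.6] 53.1 P.05 [ 0.475 -0.006  0.05 ]
[427.6 148. ] A 86.0 rect [ 8. 11.] 90.0 P.05 [0.593 0.359 0.05 ]
[358.5 145. ] A 88.0 rect [ 8. 11.] 90.0 P.05 [0.462 0.274 0.05 ]
[395.2 136. ] A 185.5 rect [33.3  6.8] 2.5 P.05 [0.515 0.347 0.05 ]
px [[80, 82, 89], [61, 57, 55], [68, 66, 66], [182, 171, 167], [111, 105, 100], [112, 105, 101], [203, 192, 186], [137, 98, 65], [152, 126, 106]]
```

Run:
```python
from h import *
t=cv2.imread('pics/top0.png'); s=cv2.imread('pics/scene0.png')
a=cv2.resize(t[150:295,245:360],None,fx=4,fy=4,interpolation=cv2.INTER_CUBIC)
b=cv2.resize(t[215:295,400:505],None,fx=3,fy=3,interpolation=cv2.INTER_CUBIC)
o=np.zeros((580,780,3),np.uint8); o[:a.shape[0],:a.shape[1]]=a; o[:b.shape[0],465:465+b.shape[1]]=b
c=cv2.resize(t[195:295,120:220],None,fx=3,fy=3,interpolation=cv2.INTER_CUBIC); o[260:560,465:765]=c
cv2.imwrite('pics/crop0.png',o)
```

```text
(no output)
```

View pics/crop0.png

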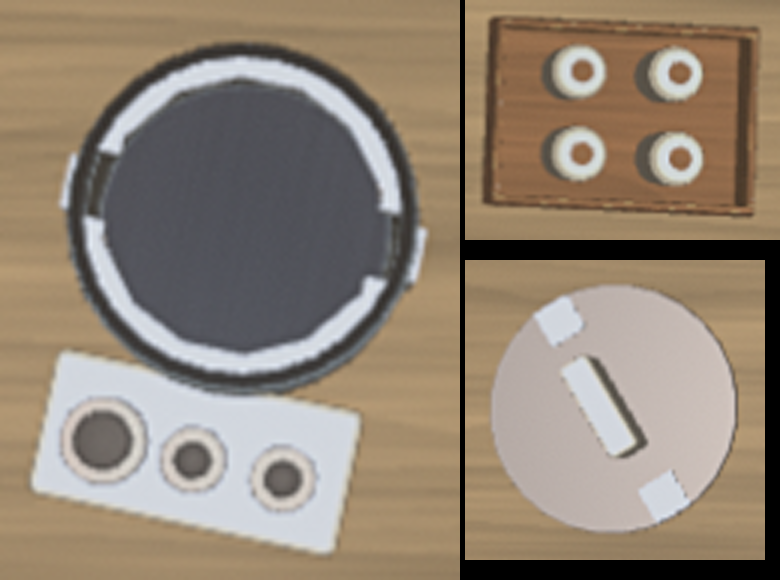

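Crop: the slots are left and right of the collar, marked by ribs at crop (70,180) and (418,255). The keys lie in a row along the console from large to small, and the lid bar is diagonal with its white lug patches at both ends.

```bash
cat >> m.py <<'E'
def near(f,m,P,amin,amax,rad=25):
    p=proj(f,P)[0]; b=[]
    for k in blobs(m,amin,amax):
        M=cv2.moments(k);c=np.array([M['m10']/M['m00'],M['m01']/M['m00']])
        b.append((np.linalg.norm(c-p),c,k))
    b=[x for x in b if x[0]<rad]
    return min(b,key=lambda x:x[0])[1:] if b else (None,None)
def tri(fs,cs):
    A=np.zeros((3,3));b=np.zeros(3)
    for f,c in zip(fs,cs):
        o,d=ray(f,[c]);d=d[0]/np.linalg.norm(d[0]);Q=np.eye(3)-np.outer(d,d);A+=Q;b+=Q@o
    return np.linalg.solve(A,b)
E
python3 - <<'E'
from m import *
ft=grab('top');fs=grab('scene')
wt,ws=white(ft),white(fs)
for P in [(.475,-.355,.05),(.477,-.281,.05),(.538,-.355,.05),(.538,-.281,.05)]:
    a,ka=near(ft,wt,P,80,500);b,kb=near(fs,ws,P,80,600)
    print('cap',np.round(tri([ft,fs],[a,b]),4), np.round(plane(ft,[a],.045)[0],4),np.round(plane(fs,[b],.045)[0],4))
for f,n in((ft,'t'),(fs,'s')):
    w=white(f);arcs=[near(f,w,P,150,600,30)[1] for P in ((.525,.035,.09),(.66,.005,.09))]
    hm=[]
    for k in arcs:
        m=np.zeros(f['frame'].shape[:2],np.uint8);cv2.drawContours(m,[k],-1,255,-1);v,u=np.nonzero(m&(w*255).astype(np.uint8))
        hm.append(plane(f,np.c_[u,v],.09)[:,:2])
    c=[h.mean(0) for h in hm];d=c[1]-c[0]
    print(n,'ster',np.round((c[0]+c[1])/2,4),'yaw',np.degrees(np.arctan2(d[1],d[0])),'circ',np.round(circ(np.vstack(hm)),4), len(hm[0]),len(hm[1]))
    H,S,V=masks(f)
    # gasket outer edge: dark pixels
# console keys: dark blobs
    print(n,'dark',[ (np.round(cv2.minEnclosingCircle(k)[0],1).tolist(),round(cv2.minEnclosingCircle(k)[1],1)) for k in blobs((V<135)&(S<60),20,400) if np.linalg.norm(plane(f,[cv2.minEnclosingCircle(k)[0]],.04)[0][:2]-[.47,.045])<.1])
    # console rect
    k=near(f,w,(.475,.04,.035),1000,4000,30)[1]
    bx=cv2.boxPoints(cv2.minAreaRect(k));print('console',np.round(plane(f,bx,.035)[:,:2],4).tolist())
print('lid: patches/bar')
for P in [(.593,.355,.022),(.462,.28,.022),(.51,.33,.062)]:
  for f in (fs,ft):
    H,S,V=masks(f);w=(S<20)&(V>205); c,k=near(f,w,P,30,500,25)
    print(None if c is None else (np.round(c,1),cv2.contourArea(k),np.round(plane(f,[c],P[2])[0],4)))
E
```

```text
cap [ 0.473  -0.3561  0.0464] [ 0.4707 -0.3589  0.045 ] [ 0.475  -0.3539  0.045 ]
cap [ 0.4757 -0.2816  0.0455] [ 0.4733 -0.2839  0.045 ] [ 0.478  -0.2795  0.045 ]
cap [ 0.5374 -0.3554  0.0458] [ 0.535  -0.3579  0.045 ] [ 0.5396 -0.3532  0.045 ]
cap [ 0.538  -0.2813  0.0457] [ 0.5358 -0.2835  0.045 ] [ 0.5401 -0.2793  0.045 ]
t ster [0.6057 0.0214] yaw -17.049968398032586 circ [0.6057 0.0206 0.0811] 346 361
t dark [([316.0, 270.0], 4.5), ([293.5, 265.9], 4.6), ([271.0, 260.7], 7.3)]
console [[0.451, 0.1387], [0.5319, 0.1234], [0.498, -0.0507], [0.4174, -0.0348]]
s ster [0.6129 0.037 ] yaw 6.413964345276943 circ [0.6091 0.0228 0.081 ] 307 211
s dark [([286.5, 234.0], 8.6), ([285.8, 229.2], 5.9), ([304.8, 213.4], 5.4), ([325.5, 213.0], 29.6)]
console [[0.4277, -0.0317], [0.4508, 0.1083], [0.5295, 0.0769], [0.5035, -0.0574]]
lid: patches/bar
None
(array([152.1, 215.9]), 126.0, array([0.5789, 0.3795, 0.022 ]))
None
(array([186.6, 274.3]), 137.5, array([0.4445, 0.294 , 0.022 ]))
None
(array([164.9, 244.4]), 259.0, array([0.5115, 0.3353, 0.062 ]))
```

Emit:
{"name": "jog_arm", "arguments": {
  "motion": "2 4 0 -3.2; 3 4 0 -3.3; 3 4 0 -3.3; 4 4 0 -3.3; 4 4 -1 -3.3",
  "jaw": 0.68
}}

```text
clock: 0.85
tcp_pos: [0.3349, -0.4324, 0.2428]
tcp_rot: [1.0, -0.002, 0.001, 0.001]
contact_force: [0.2, -0.9, 0.3]
opening: 0.058
grasp_force: 0.0
```

Emit:
{"name": "jog_arm", "arguments": {
  "motion": "4 3 -3 0; 4 2 -3 0; 4 2 -3 0; 1 0 0 0; 0 0 0 0"
}}

```text
clock: 1.35
tcp_pos: [0.4535, -0.3692, 0.1592]
tcp_rot: [1.0, 0.002, -0.0, -0.001]
contact_force: [0.3, -0.1, -0.8]
opening: 0.0583
grasp_force: 0.0
```

```bash
cat >> m.py <<'E'
def st():
    s=bot.sense();q=s['tcp_rot'];print('t',round(s['clock'],2),'tcp',np.round(s['tcp_pos'],4),'yaw',round(np.degrees(2*np.arctan2(q[1],q[0])),2),'F',np.round(s['contact_force'],1),'op',round(s['opening'],4),'g',round(s['grasp_force'],1),'q7',round(s['joint_pos'][6],2))
E
python3 -c "
from m import *
st();grab('scene','s1')"
```

```text
t 1.35 tcp [ 0.4535 -0.3692  0.1592] yaw 0.19 F [ 0.3 -0.1 -0.8] op 0.0583 g 0.0 q7 -0.99
```

Emit:
{"name": "jog_arm", "arguments": {
  "motion": "0 0 0 0; 0 0 0 0"
}}

```text
clock: 1.6
tcp_pos: [0.4507, -0.3725, 0.161]
tcp_rot: [1.0, -0.002, 0.0, 0.001]
contact_force: [-0.0, -0.2, -0.5]
opening: 0.0584
grasp_force: 0.0
```

Emit:
{"name": "jog_arm", "arguments": {
  "motion": "1.1 0.8 -2 0; 1.2 0.8 -3 0; 0 0 0 0"
}}

```text
clock: 1.9
tcp_pos: [0.4735, -0.3524, 0.1069]
tcp_rot: [1.0, 0.0, -0.002, -0.002]
contact_force: [-1.2, 0.5, -0.4]
opening: 0.0583
grasp_force: 0.0
```

```bash
python3 -c "
from m import *
st();f=grab('top','t1');print(proj(f,bot.sense()['tcp_pos']));g=grab('scene','s1');print(proj(g,bot.sense()['tcp_pos']));st()
a=f['frame'][200:320,400:560,::-1];b=g['frame'][300:460,80:280,::-1]
o=np.zeros((480,780,3),np.uint8);o[:288,:384]=cv2.resize(a,(384,288));o[:312,388:778]=cv2.resize(b,(390,312));cv2.imwrite('pics/c1.png',o[:320])"
```

```text
t 1.9 tcp [ 0.4735 -0.3524  0.1069] yaw 0.04 F [-1.2  0.5 -0.4] op 0.0583 g 0.0 q7 -1.06
[[478.76692144 267.20998622]]
[[160.28851183 355.96651747]]
t 2.0 tcp [ 0.474  -0.3554  0.1103] yaw -0.07 F [ 0.2 -0.1  0.7] op 0.0582 g 0.0 q7 -1.05
```

View pics/c1.png

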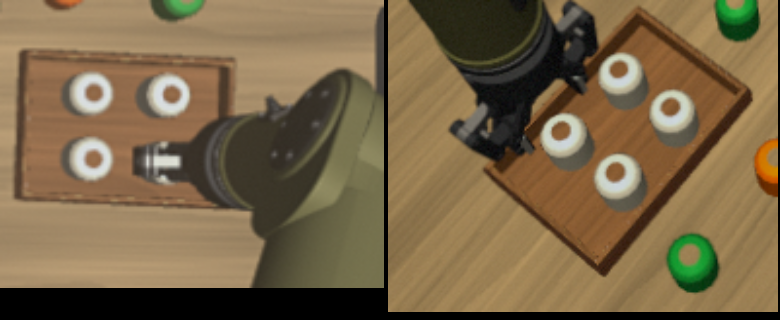

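The gripper is above the corner cap and straddles it in both views. I descend and grip.

Emit:
{"name": "jog_arm", "arguments": {
  "motion": "0 0 -2.5 0; 0 0 -2.5 0; 0 0 -2.4 0; 0 0 0 0"
}}

```text
clock: 2.4
tcp_pos: [0.4725, -0.3552, 0.0346]
tcp_rot: [1.0, -0.001, -0.002, -0.001]
contact_force: [-1.2, 0.1, -0.8]
opening: 0.058
grasp_force: 0.0
```

Emit:
{"name": "jog_arm", "arguments": {
  "motion": "0 0 0 0; 0 0 0 0; 0 0 0 0; 0 0 0 0; 0 0 0 0",
  "jaw": 0.3,
  "force": 40
}}

```text
clock: 2.9
tcp_pos: [0.4761, -0.3559, 0.0381]
tcp_rot: [1.0, -0.0, 0.001, 0.001]
contact_force: [0.0, -0.3, 6.2]
opening: 0.0405
grasp_force: 41.1
```

Emit:
{"name": "jog_arm", "arguments": {
  "motion": "0 0 3 0; 0 0 4 0; 0 0 4 0; 0 0 4 0; 0 0 0 0"
}}

```text
clock: 3.4
tcp_pos: [0.4783, -0.3565, 0.1933]
tcp_rot: [1.0, -0.0, 0.005, 0.004]
contact_force: [0.5, -0.4, 0.5]
opening: 0.0402
grasp_force: 40.7
```

```bash
python3 -c "
from m import *
f=grab('top');g=grab('scene');st();p=bot.sense()['tcp_pos']
for h in (f,g):
    q=p+[0,0,.0]; c,k=near(h,white(h),q,60,900,40)
    print(proj(h,q),c,None if c is None else (cv2.contourArea(k),plane(h,[c],p[2]+.013)))
"
```

```text
t 3.5 tcp [ 0.4756 -0.3549  0.1874] yaw -0.01 F [-0.2 -0.2 -1.3] op 0.0404 g 40.7 q7 -1.04
[[491.75201967 266.40141105]] [471.52300469 240.14178404] (177.5, array([[ 0.52656051, -0.30999622,  0.20044828]]))
[[149.95904098 338.29953874]] [152.23571429 338.33928571] (140.0, array([[ 0.48467788, -0.35491314,  0.20044828]]))
```

Emit:
{"name": "jog_arm", "arguments": {
  "motion": "0.9 3.7 0 0; 0.9 3.7 0 0; 0.9 3.7 0 0; 0.9 3.7 0 0; 0.9 3.7 0 0"
}}

```text
clock: 4.0
tcp_pos: [0.519, -0.1678, 0.1841]
tcp_rot: [1.0, -0.0, -0.002, -0.001]
contact_force: [0.5, -0.7, -0.3]
opening: 0.0401
grasp_force: 40.7
```

Emit:
{"name": "jog_arm", "arguments": {
  "motion": "0.9 3.7 0 0; 0.9 3.7 0 0; 0.9 3.7 0 0; 0.9 3.7 0 0; 0.9 3.7 0 0"
}}

```text
clock: 4.5
tcp_pos: [0.564, 0.0168, 0.1841]
tcp_rot: [1.0, -0.0, -0.002, 0.0]
contact_force: [-0.0, -0.8, -0.4]
opening: 0.0403
grasp_force: 40.7
```

Emit:
{"name": "jog_arm", "arguments": {
  "motion": "0 0 0 0; 0 0 0 0; 0 0 0 0"
}}

```text
clock: 4.8
tcp_pos: [0.5642, 0.0138, 0.1847]
tcp_rot: [1.0, -0.001, -0.001, 0.0]
contact_force: [-1.0, -0.5, -0.1]
opening: 0.04
grasp_force: 40.7
```

```bash
python3 -c "
from m import *
st();g=grab('scene','s2');f=grab('top','t2');st()"
```

```text
t 4.8 tcp [0.5642 0.0138 0.1847] yaw -0.11 F [-1.  -0.5 -0.1] op 0.04 g 40.7 q7 -1.74
t 4.9 tcp [0.5645 0.0135 0.1852] yaw -0.18 F [-0.2 -0.3 -0.1] op 0.0404 g 40.7 q7 -1.74
```

View pics/s2.png

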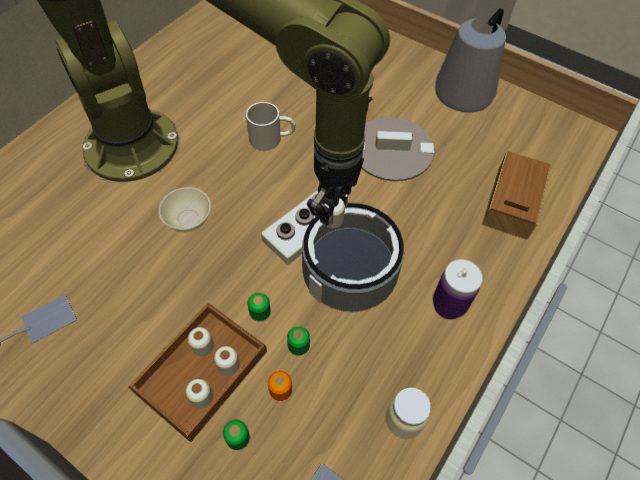

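The held cap is over the near side of the well, seen at (335,210), and three caps remain in the basket. I lower it and release.

Emit:
{"name": "jog_arm", "arguments": {
  "motion": "0 0.8 -2 0; 0 0 -3 0; 0 0 -3 0; 0 0 -2.5 0; 0 0 -2.2 0"
}}

```text
clock: 5.4
tcp_pos: [0.5647, 0.0218, 0.0575]
tcp_rot: [1.0, -0.001, -0.0, 0.0]
contact_force: [10.4, 3.2, 0.0]
opening: 0.0404
grasp_force: 43.9
```

Emit:
{"name": "jog_arm", "arguments": {
  "motion": "0 0 0 0; 0 0 0 0"
}}

```text
clock: 5.6
tcp_pos: [0.5646, 0.0224, 0.0585]
tcp_rot: [1.0, -0.001, -0.001, 0.0]
contact_force: [0.1, -0.2, -0.2]
opening: 0.0398
grasp_force: 49.1
```

Emit:
{"name": "jog_arm", "arguments": {
  "motion": "0 0 0 0; 0 0 0 0; 0 0 0 0",
  "jaw": 0.65
}}

```text
clock: 5.9
tcp_pos: [0.5653, 0.0227, 0.0596]
tcp_rot: [1.0, -0.001, 0.0, 0.0]
contact_force: [-1.0, -0.2, 1.0]
opening: 0.0556
grasp_force: 0.0
```

Emit:
{"name": "jog_arm", "arguments": {
  "motion": "0 0 3 0; 0 0 4 0; 0 0 4 0; 0 0 2 0; 0 -2 0 0"
}}

```text
clock: 6.4
tcp_pos: [0.5671, 0.0068, 0.1936]
tcp_rot: [1.0, 0.002, 0.004, -0.0]
contact_force: [0.6, -0.5, -0.1]
opening: 0.0554
grasp_force: 0.0
```

Emit:
{"name": "jog_arm", "arguments": {
  "motion": "-1.1 -3.6 0 0; -1.1 -3.6 0 0; -1.1 -3.6 0 0; -1.1 -3.6 0 0; -1.1 -3.6 0 0"
}}

```text
clock: 6.9
tcp_pos: [0.5091, -0.1781, 0.1894]
tcp_rot: [1.0, -0.0, 0.0, 0.0]
contact_force: [0.8, -0.4, -0.1]
opening: 0.0557
grasp_force: 0.0
```

Emit:
{"name": "jog_arm", "arguments": {
  "motion": "-1.2 -3.6 0 0; -1.2 -3.6 -1.5 0; -1.2 -3.5 -3 0; 0 0 0 0; 0 0 0 0"
}}

```text
clock: 7.4
tcp_pos: [0.4729, -0.2841, 0.1432]
tcp_rot: [1.0, -0.002, -0.001, -0.001]
contact_force: [0.2, 0.2, 0.3]
opening: 0.0554
grasp_force: 0.0
```

```bash
python3 -c "
from m import *
st();f=grab('top','t3');g=grab('scene');st()
wt=white(f)
for k in blobs(white(g),60,600):
    M=cv2.moments(k);c=[M['m10']/M['m00'],M['m01']/M['m00']];P=plane(g,[c],.045)[0]
    if .4<P[0]<.8 and -.5<P[1]<.15: print('scene',np.round(c,1),P.round(4),cv2.contourArea(k))
a=cv2.resize(f['frame'][150:295,245:360,::-1],(460,580));o=np.zeros((580,790,3),np.uint8);o[:,:460]=a
o[:320,465:785]=cv2.resize(g['frame'][190:310,290:410,::-1],(320,320));cv2.imwrite('pics/c3.png',o)"
```

```text
t 7.4 tcp [ 0.4729 -0.2841  0.1432] yaw -0.17 F [0.2 0.2 0.3] op 0.0554 g 0.0 q7 -1.14
t 7.5 tcp [ 0.475  -0.2825  0.1447] yaw 0.07 F [-0.2 -0.2  0.4] op 0.0551 g 0.0 q7 -1.14
scene [197.6 390. ] [ 0.5396 -0.3533  0.045 ] 283.5
scene [225.7 356.7] [ 0.5401 -0.2795  0.045 ] 263.5
scene [199.2 337.4] [ 0.4777 -0.2795  0.045 ] 242.5
scene [334.2 241.8] [0.561  0.0315 0.045 ] 175.5
scene [384.4 260.8] [0.6661 0.0527 0.045 ] 283.0
scene [329.7 227.6] [0.5344 0.0546 0.045 ] 344.0
```

View pics/c3.png

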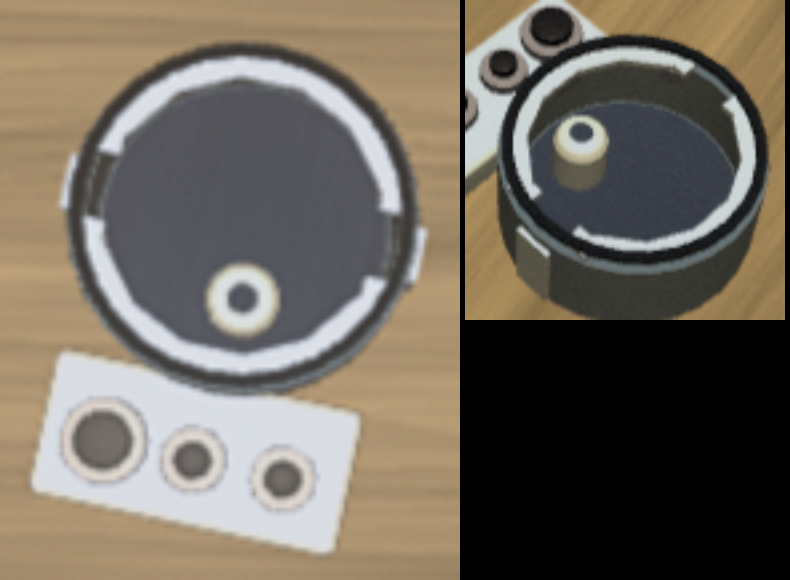

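Cap 1 stands upright on the near side of the well, at crop (243,300). On to cap 2.

Emit:
{"name": "jog_arm", "arguments": {
  "motion": "0 0 -3 0; 0 0 -3 0; 0 0 -2.5 0; 0 0 -1.8 0; 0 0 0 0"
}}

```text
clock: 8.0
tcp_pos: [0.4735, -0.2812, 0.0394]
tcp_rot: [1.0, 0.001, -0.001, -0.001]
contact_force: [-0.0, 0.7, -0.3]
opening: 0.0556
grasp_force: 0.0
```

Emit:
{"name": "jog_arm", "arguments": {
  "motion": "0 0 0 0; 0 0 0 0; 0 0 0 0; 0 0 0 0; 0 0 0 0",
  "jaw": 0.3,
  "force": 40
}}

```text
clock: 8.5
tcp_pos: [0.4751, -0.284, 0.0423]
tcp_rot: [1.0, -0.0, 0.001, 0.001]
contact_force: [-0.3, 0.4, 6.5]
opening: 0.0401
grasp_force: 41.0
```

Emit:
{"name": "jog_arm", "arguments": {
  "motion": "0 0 3 0; 0 0 4 0; 0 0 4 0; 0 0 4 0; 0 0 0 0"
}}

```text
clock: 9.0
tcp_pos: [0.4771, -0.2854, 0.1973]
tcp_rot: [1.0, -0.0, 0.005, 0.003]
contact_force: [0.3, 0.1, -0.3]
opening: 0.0406
grasp_force: 40.7
```

Emit:
{"name": "jog_arm", "arguments": {
  "motion": "2 3.3 0 0; 2 3.3 0 0; 2 3.3 0 0; 2 3.3 0 0; 2 3.4 0 0"
}}

```text
clock: 9.5
tcp_pos: [0.5741, -0.1167, 0.1902]
tcp_rot: [1.0, -0.001, -0.0, 0.0]
contact_force: [0.9, -0.6, -0.7]
opening: 0.0401
grasp_force: 40.7
```

Emit:
{"name": "jog_arm", "arguments": {
  "motion": "2 3.4 0 0; 2 3.4 0 0; 2 3.4 0 0; 1.4 3.4 0 0; 0 0 0 0"
}}

```text
clock: 10.0
tcp_pos: [0.6483, 0.0264, 0.19]
tcp_rot: [1.0, 0.004, -0.0, -0.003]
contact_force: [-0.1, -0.1, 0.6]
opening: 0.0397
grasp_force: 45.2
```

Emit:
{"name": "jog_arm", "arguments": {
  "motion": "0 0 0 0; 0 0 0 0"
}}

```text
clock: 10.2
tcp_pos: [0.6475, 0.0165, 0.1902]
tcp_rot: [1.0, -0.001, -0.001, 0.001]
contact_force: [-0.0, -0.1, -0.8]
opening: 0.04
grasp_force: 45.2
```

Emit:
{"name": "jog_arm", "arguments": {
  "motion": "0.3 0.5 -2 0; 0 0 -3 0; 0 0 -3 0; 0 0 -3 0; 0 0 -2 0"
}}

```text
clock: 10.7
tcp_pos: [0.6493, 0.0205, 0.0585]
tcp_rot: [1.0, -0.002, -0.002, 0.001]
contact_force: [-8.3, 5.9, 7.9]
opening: 0.0401
grasp_force: 45.3
```

Emit:
{"name": "jog_arm", "arguments": {
  "motion": "0 0 0 0; 0 0 0 0"
}}

```text
clock: 10.9
tcp_pos: [0.6503, 0.0216, 0.0606]
tcp_rot: [1.0, -0.001, -0.001, 0.0]
contact_force: [-0.4, -0.2, -0.1]
opening: 0.0398
grasp_force: 46.7
```

Emit:
{"name": "jog_arm", "arguments": {
  "motion": "0 0 0 0; 0 0 0 0; 0 0 0 0",
  "jaw": 0.65
}}

```text
clock: 11.2
tcp_pos: [0.6515, 0.023, 0.0618]
tcp_rot: [1.0, -0.0, 0.001, 0.0]
contact_force: [0.3, -0.2, -0.8]
opening: 0.0551
grasp_force: 0.0
```

Emit:
{"name": "jog_arm", "arguments": {
  "motion": "0 0 3 0; 0 0 4 0; 0 0 4 0; 0 0 2 0; 0 0 0 0"
}}

```text
clock: 11.7
tcp_pos: [0.6533, 0.0238, 0.1958]
tcp_rot: [1.0, -0.0, 0.004, 0.0]
contact_force: [0.8, -0.1, 0.9]
opening: 0.0553
grasp_force: 0.0
```

Emit:
{"name": "jog_arm", "arguments": {
  "motion": "-1.2 -3.3 0 0; -1.2 -3.4 0 0; -1.2 -3.4 0 0; -1.2 -3.4 0 0; -1.2 -3.4 0 0"
}}

```text
clock: 12.2
tcp_pos: [0.5897, -0.1469, 0.1897]
tcp_rot: [1.0, -0.0, -0.001, -0.0]
contact_force: [-0.2, -0.7, -0.2]
opening: 0.0554
grasp_force: 0.0
```

Emit:
{"name": "jog_arm", "arguments": {
  "motion": "-1.2 -3.3 0 0; -1.2 -3.3 0 0; -1.3 -3.3 -1.5 0; -1.3 -3.4 -3 0; 0 0 0 0"
}}

```text
clock: 12.7
tcp_pos: [0.5343, -0.2848, 0.1403]
tcp_rot: [1.0, -0.005, -0.005, -0.0]
contact_force: [-1.0, -1.0, -0.3]
opening: 0.0556
grasp_force: 0.0
```

```bash
python3 -c "
from m import *
f=grab('top','t4');g=grab('scene');st()
for n,h in (('top',f),('scene',g)):
  for k in blobs(white(h),60,600):
    M=cv2.moments(k);c=[M['m10']/M['m00'],M['m01']/M['m00']];P=plane(h,[c],.045)[0]
    if .4<P[0]<.8 and -.5<P[1]<.15: print(n,np.round(c,1),P.round(4),cv2.contourArea(k))
"
```

```text
t 12.8 tcp [ 0.5392 -0.2793  0.1437] yaw -0.18 F [0.4 0.2 1. ] op 0.0559 g 0.0 q7 -1.24
top [306.1 225.5] [0.5613 0.0193 0.045 ] 190.5
top [299.9 231.1] [0.5481 0.0331 0.045 ] 364.5
top [307.  185.7] [0.6523 0.019  0.045 ] 189.0
top [312.2 177.5] [0.6714 0.0074 0.045 ] 382.5
scene [197.6 390. ] [ 0.5397 -0.3533  0.045 ] 281.5
scene [225.6 356.7] [ 0.54   -0.2795  0.045 ] 259.5
scene [372.5 266.3] [0.6537 0.0286 0.045 ] 104.0
scene [334.  243.4] [0.5629 0.0282 0.045 ] 95.5
scene [384.5 260.7] [0.6661 0.0533 0.045 ] 280.0
scene [329.7 227.5] [0.5342 0.0547 0.045 ] 337.0
```

Emit:
{"name": "jog_arm", "arguments": {
  "motion": "0 -0.1 -3 0; 0 0 -3 0; 0 0 -2.5 0; 0 0 -1.8 0; 0 0 0 0"
}}

```text
clock: 13.3
tcp_pos: [0.54, -0.2768, 0.0404]
tcp_rot: [1.0, 0.001, -0.002, -0.002]
contact_force: [-0.5, 0.7, -0.4]
opening: 0.0554
grasp_force: 0.0
```

Emit:
{"name": "jog_arm", "arguments": {
  "motion": "0 0 0 0; 0 0 0 0; 0 0 0 0; 0 0 0 0; 0 0 0 0",
  "jaw": 0.3,
  "force": 40
}}

```text
clock: 13.8
tcp_pos: [0.5416, -0.2799, 0.0439]
tcp_rot: [1.0, -0.0, 0.001, 0.0]
contact_force: [0.6, -0.3, 4.0]
opening: 0.0402
grasp_force: 41.2
```

Emit:
{"name": "jog_arm", "arguments": {
  "motion": "0 0 3 0; 0 0 4 0; 0 0 4 0; 0 0 4 0; 0 0 0 0"
}}

```text
clock: 14.3
tcp_pos: [0.5443, -0.281, 0.2]
tcp_rot: [1.0, -0.0, 0.005, 0.003]
contact_force: [0.2, -0.3, 0.2]
opening: 0.04
grasp_force: 40.8
```

Emit:
{"name": "jog_arm", "arguments": {
  "motion": "0.7 3 0 8; 0.7 3 0 8; 0.7 3 0 8; 0.7 3 0 8; 0.7 3 0 8"
}}

```text
clock: 14.8
tcp_pos: [0.5758, -0.1285, 0.1924]
tcp_rot: [0.939, 0.344, -0.0, -0.0]
contact_force: [0.2, -1.3, -0.9]
opening: 0.0402
grasp_force: 40.8
```

Emit:
{"name": "jog_arm", "arguments": {
  "motion": "0.7 3 0 8; 0.7 3 0 8; 0.7 3 0 8; 0.7 3 0 8; 0.7 3 0 8"
}}

```text
clock: 15.3
tcp_pos: [0.6108, 0.0213, 0.1923]
tcp_rot: [0.764, 0.645, -0.0, -0.0]
contact_force: [-0.1, 0.2, -0.8]
opening: 0.0402
grasp_force: 40.8
```

Emit:
{"name": "jog_arm", "arguments": {
  "motion": "0 2 0 5; 0 2 0 5; 0 0 0 0; 0 0 0 0; 0 0 0 0"
}}

```text
clock: 15.8
tcp_pos: [0.6111, 0.0582, 0.1925]
tcp_rot: [0.709, 0.706, -0.001, 0.0]
contact_force: [0.1, -0.0, -0.4]
opening: 0.0399
grasp_force: 40.8
```

```bash
python3 -c "
from m import *
st();f=grab('top','t5');g=grab('scene','s5');st();
k=near(g,white(g),(.607,.064,.20),60,900,60);print(k[0],proj(g,(.607,.064,.20)))"
```

```text
t 15.8 tcp [0.6111 0.0582 0.1925] yaw 89.76 F [ 0.1 -0.  -0.4] op 0.0399 g 40.8 q7 -0.34
t 15.9 tcp [0.6111 0.0584 0.1927] yaw 89.79 F [-0.6 -1.1 -1.1] op 0.0398 g 40.8 q7 -0.34
[369.55636659 202.49553933] [[369.51969437 195.63786487]]
```

Emit:
{"name": "jog_arm", "arguments": {
  "motion": "-0.3 0.6 -2 0; 0 0 -3 0; 0 0 -3 0; 0 0 -3 0; 0 0 -2 0"
}}

```text
clock: 16.4
tcp_pos: [0.607, 0.0647, 0.0606]
tcp_rot: [0.708, 0.706, -0.001, -0.0]
contact_force: [0.6, -0.3, 0.5]
opening: 0.04
grasp_force: 40.8
```

Emit:
{"name": "jog_arm", "arguments": {
  "motion": "0 0 0 0; 0 0 0 0"
}}

```text
clock: 16.6
tcp_pos: [0.6082, 0.0657, 0.0633]
tcp_rot: [0.708, 0.706, -0.0, 0.0]
contact_force: [-0.1, -0.5, 0.0]
opening: 0.0401
grasp_force: 41.9
```

Emit:
{"name": "jog_arm", "arguments": {
  "motion": "0 0 0 0; 0 0 0 0; 0 0 0 0",
  "jaw": 0.65
}}

```text
clock: 16.9
tcp_pos: [0.6085, 0.0663, 0.0639]
tcp_rot: [0.707, 0.707, 0.0, 0.001]
contact_force: [0.2, 0.2, -0.1]
opening: 0.0553
grasp_force: 0.0
```

Emit:
{"name": "jog_arm", "arguments": {
  "motion": "0 0 3 0; 0 0 4 0; 0 0 4 0; 0 0 2 0; 0 0 0 0"
}}

```text
clock: 17.4
tcp_pos: [0.6101, 0.0671, 0.1974]
tcp_rot: [0.707, 0.707, 0.003, 0.003]
contact_force: [0.3, -0.3, 0.5]
opening: 0.0555
grasp_force: 0.0
```

Emit:
{"name": "jog_arm", "arguments": {
  "motion": "-0.6 -4 0 -8; -0.6 -4 0 -8; -0.6 -4 0 -8; -0.6 -4 0 -8; -0.6 -4 0 -8"
}}

```text
clock: 17.9
tcp_pos: [0.5769, -0.1352, 0.1921]
tcp_rot: [0.908, 0.42, -0.001, -0.0]
contact_force: [-0.4, -0.0, 0.8]
opening: 0.0554
grasp_force: 0.0
```

Emit:
{"name": "jog_arm", "arguments": {
  "motion": "-0.7 -4 0 -8; -0.7 -4 0 -8; -0.7 -4 0 -8; -0.7 -4 0 -8; -0.7 -4 0 -8"
}}

```text
clock: 18.4
tcp_pos: [0.5419, -0.335, 0.1919]
tcp_rot: [0.996, 0.084, -0.001, -0.0]
contact_force: [-0.2, 0.3, 0.1]
opening: 0.0552
grasp_force: 0.0
```

Emit:
{"name": "jog_arm", "arguments": {
  "motion": "-0.3 -1 -1.5 -5; 0 0 -3 -5; 0 0 0 0; 0 0 0 0"
}}

```text
clock: 18.8
tcp_pos: [0.5396, -0.3427, 0.1471]
tcp_rot: [1.0, 0.001, -0.001, -0.001]
contact_force: [2.0, 1.2, 1.1]
opening: 0.0552
grasp_force: 0.0
```

```bash
python3 -c "
from m import *
st();f=grab('top','t6');g=grab('scene','s6');st()
for n,h in (('top',f),('scene',g)):
  for k in blobs(white(h),60,600):
    M=cv2.moments(k);c=[M['m10']/M['m00'],M['m01']/M['m00']];P=plane(h,[c],.045)[0]
    if .4<P[0]<.8 and -.5<P[1]<.15: print(n,np.round(c,1),P.round(4),cv2.contourArea(k))
"
```

```text
t 18.8 tcp [ 0.5396 -0.3427  0.1471] yaw 0.14 F [2.  1.2 1.1] op 0.0552 g 0.0 q7 -1.15
t 18.9 tcp [ 0.5409 -0.3432  0.1492] yaw 0.13 F [-0.2  0.1  0.3] op 0.0554 g 0.0 q7 -1.15
top [306.1 225.5] [0.5613 0.0193 0.045 ] 190.5
top [299.9 231.1] [0.5481 0.0331 0.045 ] 364.5
top [289.1 204.6] [0.6081 0.0588 0.045 ] 191.5
top [307.  185.7] [0.6523 0.019  0.045 ] 189.0
top [312.2 177.4] [0.6717 0.0074 0.045 ] 379.5
scene [197.6 390. ] [ 0.5397 -0.3534  0.045 ] 283.5
scene [372.7 266.1] [0.6538 0.0292 0.045 ] 106.0
scene [334.3 242.8] [0.5625 0.0297 0.045 ] 106.5
scene [364.6 239.7] [0.6079 0.0715 0.045 ] 174.0
scene [383.2 261.3] [0.6647 0.0504 0.045 ] 290.5
scene [329.7 227.6] [0.5342 0.0546 0.045 ] 344.0
```

Emit:
{"name": "jog_arm", "arguments": {
  "motion": "-0.3 -1.2 -3 0; 0 0 -3 0; 0 0 -3 0; 0 0 -1.8 0; 0 0 0 0"
}}

```text
clock: 19.4
tcp_pos: [0.536, -0.3544, 0.0382]
tcp_rot: [1.0, 0.001, -0.001, -0.001]
contact_force: [-0.1, -0.1, -0.0]
opening: 0.0556
grasp_force: 0.0
```

Emit:
{"name": "jog_arm", "arguments": {
  "motion": "0 0 0 0; 0 0 0 0; 0 0 0 0; 0 0 0 0; 0 0 0 0",
  "jaw": 0.3,
  "force": 40
}}

```text
clock: 19.9
tcp_pos: [0.5381, -0.3563, 0.0417]
tcp_rot: [1.0, -0.0, 0.001, 0.001]
contact_force: [-0.2, -0.6, 6.4]
opening: 0.0401
grasp_force: 40.9
```

Emit:
{"name": "jog_arm", "arguments": {
  "motion": "0 0 3 0; 0 0 4 0; 0 0 4 0; 0 0 4 0; 0 0 0 0"
}}

```text
clock: 20.4
tcp_pos: [0.5401, -0.3573, 0.1972]
tcp_rot: [1.0, -0.0, 0.005, 0.003]
contact_force: [1.1, -1.0, -0.1]
opening: 0.0403
grasp_force: 40.7
```

Emit:
{"name": "jog_arm", "arguments": {
  "motion": "0.7 3 0 8; 0.7 3 0 8; 0.7 3 0 8; 0.7 3 0 8; 0.7 3 0 8"
}}

```text
clock: 20.9
tcp_pos: [0.5717, -0.2044, 0.1892]
tcp_rot: [0.939, 0.345, -0.0, -0.0]
contact_force: [0.6, -0.2, -1.1]
opening: 0.0407
grasp_force: 40.7
```

Emit:
{"name": "jog_arm", "arguments": {
  "motion": "0.7 3 0 8; 0.7 3 0 8; 0.7 3 0 8; 0.7 3 0 8; 0.7 3 0 8"
}}

```text
clock: 21.4
tcp_pos: [0.6067, -0.0546, 0.1892]
tcp_rot: [0.764, 0.645, -0.0, -0.0]
contact_force: [-0.2, 0.8, -0.7]
opening: 0.0402
grasp_force: 40.7
```

Emit:
{"name": "jog_arm", "arguments": {
  "motion": "0 2 0 5; 0 1.5 0 5; 0 0 0 0; 0 0 0 0; 0 0 0 0"
}}

```text
clock: 21.9
tcp_pos: [0.6069, -0.0225, 0.1895]
tcp_rot: [0.709, 0.706, -0.001, 0.0]
contact_force: [-0.4, -0.5, -0.9]
opening: 0.0403
grasp_force: 40.7
```

```bash
python3 -c "
from m import *
st();grab('top');st()"
```

```text
t 21.9 tcp [ 0.6069 -0.0225  0.1895] yaw 89.77 F [-0.4 -0.5 -0.9] op 0.0403 g 40.7 q7 -0.2
t 21.95 tcp [ 0.6069 -0.0225  0.1896] yaw 89.78 F [ 0.6  0.5 -0.9] op 0.04 g 40.7 q7 -0.2
```

Emit:
{"name": "jog_arm", "arguments": {
  "motion": "0 0.2 -2 0; 0 0 -3 0; 0 0 -3 0; 0 0 -3 0; 0 0 -2 0"
}}

```text
clock: 22.45
tcp_pos: [0.606, -0.0201, 0.0576]
tcp_rot: [0.708, 0.706, -0.001, -0.001]
contact_force: [5.6, 3.2, 3.0]
opening: 0.0403
grasp_force: 42.9
```

Emit:
{"name": "jog_arm", "arguments": {
  "motion": "0 0 0 0; 0 0 0 0"
}}

```text
clock: 22.65
tcp_pos: [0.6069, -0.0196, 0.0598]
tcp_rot: [0.708, 0.706, -0.0, -0.0]
contact_force: [-0.3, -1.0, -0.2]
opening: 0.04
grasp_force: 44.7
```

Emit:
{"name": "jog_arm", "arguments": {
  "motion": "0 0 0 0; 0 0 0 0; 0 0 0 0",
  "jaw": 0.65
}}

```text
clock: 22.95
tcp_pos: [0.6073, -0.0189, 0.0606]
tcp_rot: [0.707, 0.707, 0.0, 0.001]
contact_force: [0.5, 0.5, 0.0]
opening: 0.0553
grasp_force: 0.0
```

Emit:
{"name": "jog_arm", "arguments": {
  "motion": "0 0 3 0; 0 0 4 0; 0 0 4 0; 0 -4 2 0; 0 -5 0 0"
}}

```text
clock: 23.45
tcp_pos: [0.6098, -0.1058, 0.1953]
tcp_rot: [0.705, 0.709, 0.003, 0.003]
contact_force: [1.6, -1.0, -1.3]
opening: 0.0558
grasp_force: 0.0
```

Emit:
{"name": "jog_arm", "arguments": {
  "motion": "0 -4 0 0; 0 -5 0 0; 0 -5 0 0; 0 0 0 0"
}}

```text
clock: 23.85
tcp_pos: [0.6046, -0.2602, 0.1893]
tcp_rot: [0.712, 0.702, -0.002, 0.002]
contact_force: [0.3, -0.1, 1.1]
opening: 0.0553
grasp_force: 0.0
```

```bash
cat > lid.py <<'E'
from m import *
f=grab('top','t7');g=grab('scene','s7');st()
pts={}
for n,h in (('top',f),('scene',g)):
  H,S,V=masks(h)
  for nm,z in (('patch',.022),('bar',.062)):
   for k in blobs((S<25)&(V>200),30,900):
    M=cv2.moments(k);c=[M['m10']/M['m00'],M['m01']/M['m00']];P=plane(h,[c],z)[0]
    if .35<P[0]<.75 and .2<P[1]<.5: print(n,nm,np.round(c,1),P.round(4),cv2.contourArea(k),np.round(cv2.minAreaRect(k)[1],1))
  for k in blobs(white(h),60,600):
    M=cv2.moments(k);c=[M['m10']/M['m00'],M['m01']/M['m00']];P=plane(h,[c],.06)[0]
    if .4<P[0]<.8 and -.1<P[1]<.15: print(n,'cap',np.round(c,1),P.round(4),cv2.contourArea(k))
E
python3 lid.py
python3 -c "
from m import *
a=cv2.imread('pics/t7.png')[150:300,110:360];b=cv2.imread('pics/s7.png')[90:320,270:450]
o=np.zeros((560,800,3),np.uint8);o[:270,:450]=cv2.resize(a,(450,270));o[:422,460:790]=cv2.resize(b,(330,422));cv2.imwrite('pics/c7.png',o[:430])"
```

```text
t 23.95 tcp [ 0.6063 -0.2509  0.1897] yaw 89.74 F [-0.9  1.4  0.9] op 0.0557 g 0.0 q7 0.16
top patch [164.6 244.2] [0.5133 0.3477 0.022 ] 295.0 [34.4  9.7]
top patch [151.9 215.8] [0.5791 0.38   0.022 ] 143.5 [12.5 13.7]
top bar [164.6 244.2] [0.5119 0.336  0.062 ] 295.0 [34.4  9.7]
top bar [151.9 215.8] [0.5755 0.3673 0.062 ] 143.5 [12.5 13.7]
top cap [306.1 225.5] [0.5601 0.0191 0.06  ] 195.0
top cap [300.1 231.2] [0.547  0.0322 0.06  ] 367.5
top cap [325.5 206. ] [ 0.6048 -0.0238  0.06  ] 188.5
top cap [289.1 204.7] [0.6063 0.0581 0.06  ] 194.5
top cap [307.  185.7] [0.65   0.0188 0.06  ] 189.0
top cap [312.2 177.5] [0.6689 0.0073 0.06  ] 387.0
scene patch [427.6 148. ] [0.5853 0.3837 0.022 ] 86.0 [ 8. 11.]
scene patch [358.5 145. ] [0.4503 0.2968 0.022 ] 88.0 [ 8. 11.]
scene patch [395.1 135.8] [0.5045 0.3721 0.022 ] 168.5 [32.2  6.3]
scene bar [427.6 148. ] [0.5967 0.3478 0.062 ] 86.0 [ 8. 11.]
scene bar [358.5 145. ] [0.4674 0.2646 0.062 ] 88.0 [ 8. 11.]
scene bar [395.1 135.8] [0.5193 0.3367 0.062 ] 168.5 [32.2  6.3]
scene cap [372.7 264.9] [0.6556 0.0234 0.06  ] 189.0
scene cap [334.1 241.7] [0.5655 0.0234 0.06  ] 178.0
scene cap [364.6 239.6] [0.6119 0.063  0.06  ] 174.0
scene cap [365.6 264.9] [0.6444 0.0154 0.06  ] 509.5
scene cap [329.9 227.5] [0.5397 0.0464 0.06  ] 353.0
```

View pics/c7.png

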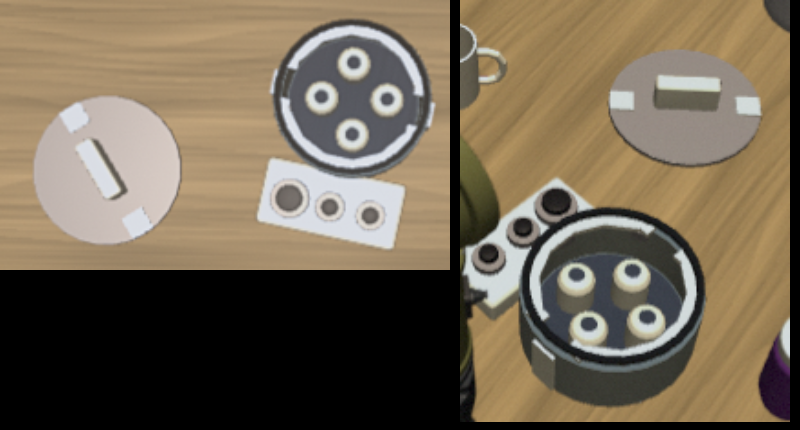

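All four caps stand in the well. The lid is still at (165,244) in the top view. I refine the collar centre while the arm is clear.

```bash
cat > ctr.py <<'E'
from m import *
def scan(h,img,c,z,r0,r1):
    out=[]; rs=np.linspace(r0,r1,60)
    for a in np.radians(np.arange(0,360,3)):
        P=np.c_[c[0]+rs*np.cos(a),c[1]+rs*np.sin(a),np.full(60,z)]
        uv=proj(h,P).astype(np.float32)
        out.append(cv2.remap(img,uv[None,:,0],uv[None,:,1],cv2.INTER_LINEAR)[0])
    return np.arange(0,360,3),rs,np.array(out)
E
python3 - <<'E'
from ctr import *
for n in('top','scene'):
    h=grab(n); img=cv2.cvtColor(cv2.imread(f'pics/{n}0.png'),cv2.COLOR_BGR2GRAY).astype(np.float32)
    c=np.array([.6074,.0217])
    for it in range(4):
        a,rs,I=scan(h,img,c,.09,.066,.086)
        ok=(I[:,0]<120)&(I.max(1)>180)
        idx=[(np.argmax(I[i]>150)) for i in range(len(a))]
        P=np.array([[c[0]+rs[j]*np.cos(np.radians(t)),c[1]+rs[j]*np.sin(np.radians(t))] for t,j,o in zip(a,idx,ok) if o])
        x,y,r=circ(P); d=np.abs(np.hypot(*(P-[x,y]).T)-r); P=P[d<.0025]; x,y,r=circ(P); c=np.array([x,y])
    print(n,len(P),np.round([x,y,r],4),'std',np.std(np.hypot(*(P-c).T)).round(5))
    # slots: rotate angles where not white
    a,rs,I=scan(h,img,c,.09,.0765,.0825); m=I.mean(1); print('non-white angles',a[m<140].tolist())
E
```

```text
top 101 [0.6064 0.0218 0.0756] std 0.0008
non-white angles [66, 69, 72, 75, 78, 81, 84, 87, 90, 246, 249, 252, 255, 258, 261, 264, 267, 270]
scene 99 [0.6082 0.0223 0.0763] std 0.00081
non-white angles [66, 69, 72, 75, 78, 81, 84, 87, 90, 246, 249, 252, 255, 258, 261, 264, 267, 270]
```

Emit:
{"name": "jog_arm", "arguments": {
  "motion": "-0.5 3.7 0 -3.6; -0.5 3.7 0 -3.6; -0.5 3.7 0 -3.6; -0.5 3.7 0 -3.6; -0.5 3.7 0 -3.6"
}}

```text
clock: 24.55
tcp_pos: [0.5814, -0.0598, 0.1904]
tcp_rot: [0.809, 0.588, 0.0, 0.0]
contact_force: [0.8, 0.4, -0.0]
opening: 0.0557
grasp_force: 0.0
```

Emit:
{"name": "jog_arm", "arguments": {
  "motion": "-0.6 3.7 0 -3.6; -0.6 3.7 0 -3.6; -0.6 3.7 0 -3.6; -0.6 3.7 0 -3.6; -0.6 3.7 0 -3.6"
}}

```text
clock: 25.05
tcp_pos: [0.5507, 0.1249, 0.1904]
tcp_rot: [0.891, 0.454, 0.0, 0.0]
contact_force: [1.2, 0.2, 0.4]
opening: 0.0554
grasp_force: 0.0
```

Emit:
{"name": "jog_arm", "arguments": {
  "motion": "-0.6 3.7 0 -3.6; -0.6 3.7 0 -3.6; -0.6 3.7 0 -3.6; -0.6 3.7 0 -3.6; -0.6 3.7 0 -3.6"
}}

```text
clock: 25.55
tcp_pos: [0.52, 0.3096, 0.1904]
tcp_rot: [0.951, 0.309, 0.0, 0.0]
contact_force: [0.6, -1.0, -1.2]
opening: 0.0557
grasp_force: 0.0
```

Emit:
{"name": "jog_arm", "arguments": {
  "motion": "-0.6 3.4 -2 -3; 0 0 -2 0; 0 0 0 0; 0 0 0 0"
}}

```text
clock: 25.95
tcp_pos: [0.5153, 0.3408, 0.1502]
tcp_rot: [0.959, 0.285, -0.0, 0.0]
contact_force: [0.6, 0.2, -0.1]
opening: 0.0552
grasp_force: 0.0
```

```bash
python3 lid.py | grep -v cap
```

```text
t 26.05 tcp [0.5166 0.3402 0.1512] yaw 32.94 F [ 0.1 -0.2  1. ] op 0.0552 g 0.0 q7 -1.84
top patch [167.8 249.7] [0.5006 0.3398 0.022 ] 180.5 [22.1  9.6]
top patch [151.9 215.7] [0.5792 0.38   0.022 ] 141.5 [12.5 13.7]
top bar [167.8 249.7] [0.4997 0.3284 0.062 ] 180.5 [22.1  9.6]
top bar [151.9 215.7] [0.5756 0.3673 0.062 ] 141.5 [12.5 13.7]
scene patch [427.3 147.5] [0.5842 0.3846 0.022 ] 70.0 [ 8. 11.]
scene patch [358.3 144.6] [0.4493 0.2975 0.022 ] 73.5 [ 7. 11.]
scene patch [395.1 135.7] [0.5045 0.3723 0.022 ] 146.5 [31.2  5.8]
scene bar [427.3 147.5] [0.5957 0.3487 0.062 ] 70.0 [ 8. 11.]
scene bar [358.3 144.6] [0.4664 0.2652 0.062 ] 73.5 [ 7. 11.]
scene bar [395.1 135.7] [0.5193 0.3369 0.062 ] 146.5 [31.2  5.8]
```

Emit:
{"name": "jog_arm", "arguments": {
  "motion": "-0.1 -0.1 -3 0; 0 0 -3 0; 0 0 -2.5 0; 0 0 -1.7 0; 0 0 0 0"
}}

```text
clock: 26.55
tcp_pos: [0.5144, 0.3379, 0.0463]
tcp_rot: [0.959, 0.283, -0.002, 0.001]
contact_force: [-1.0, -0.7, 0.3]
opening: 0.0559
grasp_force: 0.0
```

Emit:
{"name": "jog_arm", "arguments": {
  "motion": "0 0 0 0; 0 0 0 0; 0 0 0 0; 0 0 0 0; 0 0 0 0",
  "jaw": 0,
  "force": 90
}}

```text
clock: 27.05
tcp_pos: [0.5162, 0.3404, 0.05]
tcp_rot: [0.959, 0.284, 0.002, -0.0]
contact_force: [-0.9, -0.4, 6.5]
opening: 0.023
grasp_force: 89.9
```

Emit:
{"name": "jog_arm", "arguments": {
  "motion": "0 0 2 0; 0 0 3 0; 0 0 3 0; 0 0 3 0; 0 0 3 0"
}}

```text
clock: 27.55
tcp_pos: [0.5145, 0.339, 0.1888]
tcp_rot: [0.959, 0.284, -0.0, 0.0]
contact_force: [0.7, 0.3, -2.5]
opening: 0.0227
grasp_force: 88.7
```

Emit:
{"name": "jog_arm", "arguments": {
  "motion": "0 0 1 0; 0 0 0 0; 0 0 0 0"
}}

```text
clock: 27.85
tcp_pos: [0.5144, 0.3386, 0.1963]
tcp_rot: [0.959, 0.284, -0.001, 0.001]
contact_force: [0.1, -0.9, -2.3]
opening: 0.0229
grasp_force: 88.8
```

```bash
python3 -c "
from m import *
st();grab('top','t8');grab('scene','s8');st()"
```

```text
t 27.85 tcp [0.5144 0.3386 0.1963] yaw 32.97 F [ 0.1 -0.9 -2.3] op 0.0229 g 88.8 q7 -1.82
t 27.95 tcp [0.5141 0.3385 0.1957] yaw 32.97 F [-0.3 -0.4 -2.6] op 0.0227 g 88.8 q7 -1.82
```

Emit:
{"name": "jog_arm", "arguments": {
  "motion": "0.9 -3.1 0.2 4.5; 0.9 -3.1 0.2 4.5; 0.9 -3.1 0.2 4.5; 0.9 -3.1 0.2 4.5; 0.9 -3.1 0.2 4.5"
}}

```text
clock: 28.45
tcp_pos: [0.5595, 0.1827, 0.2063]
tcp_rot: [0.884, 0.467, -0.001, -0.0]
contact_force: [0.4, -0.1, -1.9]
opening: 0.0224
grasp_force: 88.9
```

Emit:
{"name": "jog_arm", "arguments": {
  "motion": "0.9 -3.1 0 4.5; 0.9 -3.1 0 4.5; 0.9 -3.1 0 4.5; 0.9 -3.1 0 4.5; 0.9 -3.1 0 4.5"
}}

```text
clock: 28.95
tcp_pos: [0.6044, 0.0279, 0.2062]
tcp_rot: [0.776, 0.63, -0.001, -0.001]
contact_force: [0.9, -0.1, -2.7]
opening: 0.0231
grasp_force: 88.9
```

Emit:
{"name": "jog_arm", "arguments": {
  "motion": "0.3 -0.7 0 0.5; 0 0 0 0; 0 0 0 0; 0 0 0 0"
}}

```text
clock: 29.35
tcp_pos: [0.6073, 0.0248, 0.2077]
tcp_rot: [0.774, 0.634, 0.0, -0.001]
contact_force: [0.2, 0.5, -3.2]
opening: 0.0226
grasp_force: 88.9
```

Run:
```python
from ctr import *
st()
for n in('top','scene'):
    h=grab(n,n[0]+'9');p=bot.sense()['tcp_pos'];img=cv2.cvtColor(h['frame'],cv2.COLOR_RGB2GRAY).astype(np.float32)
    zo=p[2]-.049
    H,S,V=masks(h)
    for k in blobs((S<25)&(V>195),30,600):
        M=cv2.moments(k);c=[M['m10']/M['m00'],M['m01']/M['m00']];P=plane(h,[c],zo+.022)[0]
        if np.hypot(*(P[:2]-p[:2]))<.11: print(n,'patch/bar',np.round(c,1),P.round(4),cv2.contourArea(k),np.round(P[:2]-p[:2],4))
st()
a=cv2.imread('pics/t9.png')[120:300,220:420];b=cv2.imread('pics/s9.png')[90:320,270:450]
o=np.zeros((430,800,3),np.uint8);o[:405,:450]=cv2.resize(a,(450,405));o[:422,460:790]=cv2.resize(b,(330,422));cv2.imwrite('pics/c9.png',o)
```

```text
t 29.35 tcp [0.6073 0.0248 0.2077] yaw 78.63 F [ 0.2  0.5 -3.2] op 0.0226 g 88.9 q7 -0.47
top patch/bar [346.7 191.8] [ 0.6204 -0.0633  0.1808] 251.0 [ 0.0129 -0.0879]
scene patch/bar [312.6 253.5] [ 0.5879 -0.0829  0.1809] 48.0 [-0.0197 -0.1072]
scene patch/bar [325.  244.3] [ 0.5943 -0.0556  0.1809] 200.0 [-0.0133 -0.0799]
scene patch/bar [352.1 211.7] [0.5947 0.0286 0.1809] 187.0 [-0.0129  0.0044]
scene patch/bar [391.5 192.1] [0.6291 0.1077 0.1809] 62.5 [0.0215 0.0834]
t 29.45 tcp [0.6076 0.0243 0.2079] yaw 78.62 F [-0.7 -1.  -2.5] op 0.0227 g 88.9 q7 -0.47
```

View pics/c9.png

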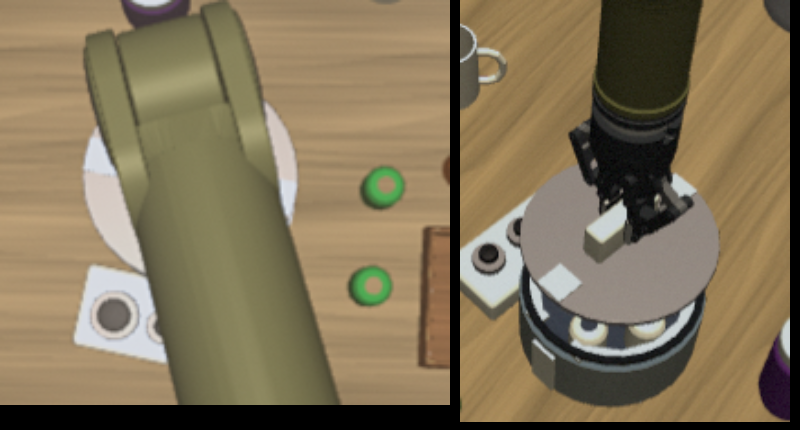

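The lid is centred over the pot, with its near patch at scene (325,244), in line with the slot and rib. I lower it carefully.

Emit:
{"name": "jog_arm", "arguments": {
  "motion": "0 -0.3 -2 0; 0 0 -2 0; 0 0 -1.8 0; 0 0 0 0; 0 0 0 0"
}}

```text
clock: 29.95
tcp_pos: [0.6079, 0.0202, 0.1503]
tcp_rot: [0.774, 0.633, -0.0, -0.0]
contact_force: [-0.9, -0.6, -2.6]
opening: 0.0226
grasp_force: 89.0
```

Run:
```python
from ctr import *
st()
h=grab('scene','s10');p=bot.sense()['tcp_pos'];zo=p[2]-.049
img=cv2.cvtColor(h['frame'],cv2.COLOR_RGB2GRAY).astype(np.float32)
# plate-top edge, bright lid -> dark gasket/wood; only angles away from arm
a,rs,I=scan(h,img,[.6085,.022],zo+.022,.085,.11)
g=np.abs(np.gradient(cv2.GaussianBlur(I,(5,1),0),axis=1));j=g.argmax(1)
ok=g.max(1)>6
P=np.array([[.6085+rs[k]*np.cos(np.radians(t)),.022+rs[k]*np.sin(np.radians(t))] for t,k,o in zip(a,j,ok) if o])
for _ in range(4):
    x,y,r=circ(P);d=np.abs(np.hypot(*(P-[x,y]).T)-r);P=P[d<max(.0015,np.median(d)*2)]
print('lid circle',len(P),np.round([x,y,r],4),'zo',zo)
cv2.imwrite('pics/c10.png',cv2.resize(h['frame'][150:320,280:430,::-1],(600,600*170//150))[:600])
```

```text
t 29.95 tcp [0.6079 0.0202 0.1503] yaw 78.54 F [-0.9 -0.6 -2.6] op 0.0226 g 89.0 q7 -0.49
lid circle 60 [0.609  0.0169 0.0966] zo 0.10195872721221365
```

View pics/c10.png

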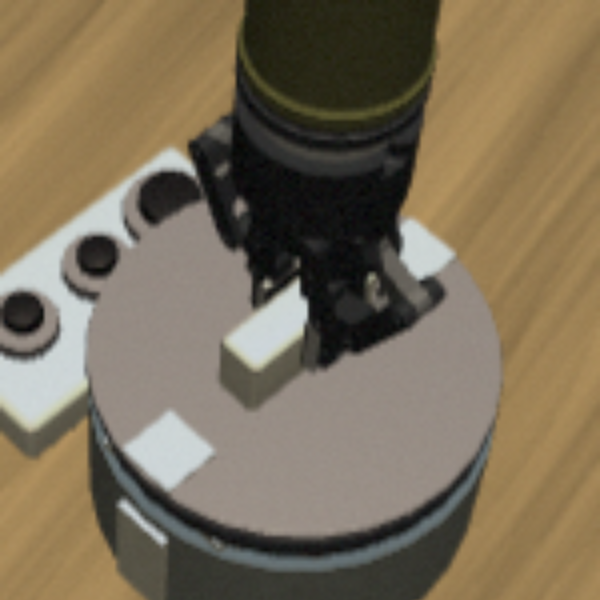

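Emit:
{"name": "jog_arm", "arguments": {
  "motion": "0 0.2 0 0; 0 0 0 0; 0 0 0 0; 0 0 0 0"
}}

```text
clock: 30.4
tcp_pos: [0.6081, 0.0213, 0.1502]
tcp_rot: [0.775, 0.633, 0.0, 0.0]
contact_force: [-0.1, 1.0, -1.9]
opening: 0.0225
grasp_force: 89.0
```

Run:
```python
from ctr import *
st()
h=grab('scene','s11');ts=[bot.sense()['tcp_pos']]
p=ts[0];zo=p[2]-.049
H,S,V=masks(h)
R=np.radians(78.3)
for k in blobs((S<25)&(V>195),30,900):
    M=cv2.moments(k);c=[M['m10']/M['m00'],M['m01']/M['m00']];P=plane(h,[c],zo+.022)[0]
    if np.hypot(*(P[:2]-p[:2]))<.11: print(np.round(c,1),P.round(4),cv2.contourArea(k),'centre if near patch',np.round(P[:2]+.0803*np.array([np.cos(R),np.sin(R)]),4))
# edge profile check, plate underside vs top, along near side
img=cv2.cvtColor(h['frame'],cv2.COLOR_RGB2GRAY).astype(np.float32)
a,rs,I=scan(h,img,[.6082,.0223],zo+.022,.085,.11)
for i in range(0,120,10): print(a[i],I[i][::4].astype(int).tolist())
print(rs[::4].round(4).tolist())
```

```text
t 30.4 tcp [0.6081 0.0213 0.1502] yaw 78.47 F [-0.1  1.  -1.9] op 0.0225 g 89.0 q7 -0.5
[323.3 262.8] [ 0.5951 -0.059   0.1231] 190.5 centre if near patch [0.6114 0.0196]
[348.7 232. ] [0.5957 0.0227 0.1231] 170.5 centre if near patch [0.612  0.1014]
[386.6 212.7] [0.6304 0.1018 0.1231] 91.5 centre if near patch [0.6466 0.1805]
0 [142, 142, 142, 141, 141, 141, 140, 124, 95, 110, 118, 126, 134, 134, 134]
30 [141, 142, 140, 140, 140, 138, 130, 125, 130, 134, 131, 129, 130, 127, 129]
60 [139, 139, 139, 138, 137, 133, 130, 130, 130, 130, 129, 128, 128, 127, 128]
90 [16, 26, 56, 93, 121, 119, 139, 133, 138, 140, 140, 139, 140, 140, 140]
120 [18, 18, 17, 15, 13, 16, 17, 14, 17, 28, 41, 47, 46, 47, 54]
150 [10, 15, 17, 14, 26, 29, 26, 40, 40, 50, 74, 80, 85, 122, 156]
180 [139, 138, 139, 140, 141, 153, 181, 193, 193, 178, 175, 169, 170, 175, 181]
210 [141, 141, 139, 140, 140, 139, 141, 138, 187, 211, 211, 211, 210, 211, 209]
240 [141, 142, 143, 142, 143, 143, 142, 134, 96, 61, 112, 93, 74, 111, 141]
270 [132, 138, 132, 140, 142, 145, 143, 144, 135, 93, 49, 31, 24, 31, 74]
300 [146, 145, 144, 144, 144, 146, 144, 144, 139, 113, 49, 37, 26, 23, 30]
330 [145, 144, 144, 144, 144, 144, 143, 138, 119, 59, 33, 24, 29, 64, 106]
[0.085, 0.0867, 0.0884, 0.0901, 0.0918, 0.0935, 0.0952, 0.0969, 0.0986, 0.1003, 0.1019, 0.1036, 0.1053, 0.107, 0.1087]
```

Emit:
{"name": "jog_arm", "arguments": {
  "motion": "-0.1 0.1 -0.5 0; 0 0 -0.4 0; 0 0 0 0; 0 0 0 0"
}}

```text
clock: 30.85
tcp_pos: [0.6068, 0.0223, 0.1406]
tcp_rot: [0.775, 0.633, -0.0, -0.0]
contact_force: [0.1, 0.6, -2.2]
opening: 0.0229
grasp_force: 89.0
```

Emit:
{"name": "jog_arm", "arguments": {
  "motion": "0 0 -0.2 0; 0 0 0 0; 0 0 0 0"
}}

```text
clock: 31.15
tcp_pos: [0.607, 0.0224, 0.1389]
tcp_rot: [0.775, 0.633, 0.0, 0.0]
contact_force: [-0.1, 0.3, -3.1]
opening: 0.0224
grasp_force: 89.0
```

Emit:
{"name": "jog_arm", "arguments": {
  "motion": "0 0 -0.2 0; 0 0 0 0; 0 0 0 0"
}}

```text
clock: 31.45
tcp_pos: [0.6069, 0.0224, 0.1368]
tcp_rot: [0.775, 0.633, -0.0, 0.0]
contact_force: [-0.2, 0.5, -4.1]
opening: 0.023
grasp_force: 89.0
```

Emit:
{"name": "jog_arm", "arguments": {
  "motion": "0 0 -0.2 0; 0 0 0 0; 0 0 0 0"
}}

```text
clock: 31.75
tcp_pos: [0.6069, 0.0224, 0.1348]
tcp_rot: [0.775, 0.633, -0.0, -0.0]
contact_force: [-0.0, -0.5, -1.8]
opening: 0.0228
grasp_force: 89.0
```

Emit:
{"name": "jog_arm", "arguments": {
  "motion": "0 0 -0.2 0; 0 0 0 0; 0 0 0 0"
}}

```text
clock: 32.05
tcp_pos: [0.6072, 0.0224, 0.1338]
tcp_rot: [0.775, 0.633, 0.0, 0.0]
contact_force: [-1.9, -1.0, 4.6]
opening: 0.0228
grasp_force: 90.0
```

Emit:
{"name": "jog_arm", "arguments": {
  "motion": "0 0 -0.2 0; 0 0 0 0; 0 0 0 0"
}}

```text
clock: 32.35
tcp_pos: [0.6074, 0.0227, 0.133]
tcp_rot: [0.774, 0.633, 0.0, 0.001]
contact_force: [-4.8, -0.7, 11.4]
opening: 0.0228
grasp_force: 91.2
```

Emit:
{"name": "jog_arm", "arguments": {
  "motion": "0 0 -0.2 0; 0 0 0 0; 0 0 0 0"
}}

```text
clock: 32.65
tcp_pos: [0.6075, 0.0229, 0.1323]
tcp_rot: [0.774, 0.633, 0.0, 0.001]
contact_force: [-6.0, 1.0, 17.1]
opening: 0.0228
grasp_force: 92.0
```

```bash
python3 -c "
from m import *
st();s=bot.sense();print(s['wrist_torque'],s['tcp_rot'])
import scipy.spatial.transform as t;R=t.Rotation.from_quat(s['tcp_rot']).as_matrix();print(R[:,2])"
```

```text
t 32.65 tcp [0.6075 0.0229 0.1323] yaw 78.51 F [-6.   1.  17.1] op 0.0228 g 92.0 q7 -0.51
[-0.62811601  1.83492734 -0.08047888] [7.74312868e-01 6.32801797e-01 1.61593866e-04 1.20048350e-03]
[ 0.00176958 -0.00165459 -0.99999707]
```

Emit:
{"name": "jog_arm", "arguments": {
  "motion": "0 0 0.8 0; -0.1 0.2 0 0; 0 0 0 0; 0 0 0 0"
}}

```text
clock: 33.05
tcp_pos: [0.6054, 0.0244, 0.1358]
tcp_rot: [0.774, 0.633, -0.001, -0.001]
contact_force: [0.9, -0.3, -2.7]
opening: 0.0229
grasp_force: 89.1
```

Emit:
{"name": "jog_arm", "arguments": {
  "motion": "0 0 -0.4 0; 0 0 0 0; 0 0 0 0"
}}

```text
clock: 33.35
tcp_pos: [0.6059, 0.0244, 0.1331]
tcp_rot: [0.775, 0.633, -0.0, -0.0]
contact_force: [-2.3, -1.2, 2.3]
opening: 0.0227
grasp_force: 89.7
```

Emit:
{"name": "jog_arm", "arguments": {
  "motion": "0 0 -0.3 0; 0 0 0 0; 0 0 0 0"
}}

```text
clock: 33.65
tcp_pos: [0.6061, 0.0244, 0.1301]
tcp_rot: [0.775, 0.633, 0.0, 0.0]
contact_force: [-0.9, -1.3, 3.1]
opening: 0.023
grasp_force: 89.9
```

Emit:
{"name": "jog_arm", "arguments": {
  "motion": "0 0 -0.2 0; 0 0 0 0; 0 0 0 0"
}}

```text
clock: 33.95
tcp_pos: [0.6061, 0.0244, 0.1281]
tcp_rot: [0.775, 0.633, 0.0, 0.0]
contact_force: [-2.7, -0.3, 5.8]
opening: 0.0228
grasp_force: 90.0
```

```bash
python3 -c "
from m import *
st();s=bot.sense();print(s['wrist_torque'])"
```

```text
t 33.95 tcp [0.6061 0.0244 0.1281] yaw 78.48 F [-2.7 -0.3  5.8] op 0.0228 g 90.0 q7 -0.51
[0.08487196 0.47878862 0.00206993]
```

The lid is in the slots and the gasket is yielding. I press it flat.

Emit:
{"name": "jog_arm", "arguments": {
  "motion": "0 0 -0.2 0; 0 0 0 0; 0 0 0 0"
}}

```text
clock: 34.25
tcp_pos: [0.6061, 0.0244, 0.1262]
tcp_rot: [0.775, 0.632, 0.0, 0.0]
contact_force: [-1.5, -0.6, 6.9]
opening: 0.0227
grasp_force: 90.5
```

Emit:
{"name": "jog_arm", "arguments": {
  "motion": "0 0 -0.2 0; 0 0 0 0; 0 0 0 0"
}}

```text
clock: 34.55
tcp_pos: [0.6061, 0.0244, 0.126]
tcp_rot: [0.775, 0.632, -0.0, 0.001]
contact_force: [-6.6, -1.6, 15.6]
opening: 0.0226
grasp_force: 91.5
```

Emit:
{"name": "jog_arm", "arguments": {
  "motion": "0 0 -0.2 0; 0 0 0 0; 0 0 0 0"
}}

```text
clock: 34.85
tcp_pos: [0.6061, 0.0244, 0.126]
tcp_rot: [0.775, 0.632, -0.0, 0.001]
contact_force: [-12.0, -3.6, 25.8]
opening: 0.0227
grasp_force: 93.1
```

Emit:
{"name": "jog_arm", "arguments": {
  "motion": "0 0 0.1 -3; 0 0 0 -4; 0 0 0 -4; 0 0 0 -4; 0 0 0 0"
}}

```text
clock: 35.35
tcp_pos: [0.6077, 0.0242, 0.126]
tcp_rot: [0.851, 0.526, 0.001, 0.002]
contact_force: [-2.7, -1.8, 16.2]
opening: 0.0228
grasp_force: 91.6
```

```bash
python3 -c "
from m import *
st();s=bot.sense();print(s['wrist_torque'])"
```

```text
t 35.35 tcp [0.6077 0.0242 0.126 ] yaw 63.45 F [-2.7 -1.8 16.2] op 0.0228 g 91.6 q7 -0.76
[0.04147138 1.20252124 0.23237941]
```

Turning well. I continue to the stop.

Emit:
{"name": "jog_arm", "arguments": {
  "motion": "0 0 0 -5; 0 0 0 -5; 0 0 0 -5; 0 0 0 -5; 0 0 0 -5"
}}

```text
clock: 35.85
tcp_pos: [0.6076, 0.0245, 0.126]
tcp_rot: [0.944, 0.329, 0.002, 0.001]
contact_force: [-3.6, -1.4, 16.7]
opening: 0.0228
grasp_force: 91.9
```

Emit:
{"name": "jog_arm", "arguments": {
  "motion": "0 0 0 -5; 0 0 0 -5; 0 0 0 -5; 0 0 0 -5; 0 0 0 -5"
}}

```text
clock: 36.35
tcp_pos: [0.6082, 0.0251, 0.126]
tcp_rot: [0.993, 0.117, 0.003, 0.001]
contact_force: [-2.2, 0.3, 15.4]
opening: 0.0226
grasp_force: 91.7
```

Emit:
{"name": "jog_arm", "arguments": {
  "motion": "0 0 0 -5; 0 0 0 -5; 0 0 0 -4; 0 0 0 0; 0 0 0 0"
}}

```text
clock: 36.85
tcp_pos: [0.6085, 0.0244, 0.126]
tcp_rot: [1.0, -0.004, 0.003, 0.0]
contact_force: [-1.3, -0.8, 14.5]
opening: 0.0226
grasp_force: 91.3
```

```bash
python3 -c "
from m import *
st();s=bot.sense();print(s['wrist_torque'])"
```

```text
t 36.85 tcp [0.6085 0.0244 0.126 ] yaw -0.46 F [-1.3 -0.8 14.5] op 0.0226 g 91.3 q7 -1.81
[-0.04487872  0.4664685   0.37937588]
```

Emit:
{"name": "jog_arm", "arguments": {
  "motion": "0 0 0 -2; 0 0 0 -1.5; 0 0 0 0"
}}

```text
clock: 37.15
tcp_pos: [0.6085, 0.0229, 0.126]
tcp_rot: [0.999, -0.033, 0.003, 0.002]
contact_force: [-2.9, -3.3, 13.7]
opening: 0.0229
grasp_force: 97.1
```

```bash
python3 -c "
from m import *
st();s=bot.sense();print(s['wrist_torque'])"
```

```text
t 37.15 tcp [0.6085 0.0229 0.126 ] yaw -3.81 F [-2.9 -3.3 13.7] op 0.0229 g 97.1 q7 -1.87
[-0.66700318  0.34824124  1.61607704]
```

It is at the stop. I ease up, open and retreat upward.

Emit:
{"name": "jog_arm", "arguments": {
  "motion": "0 0 0.2 0.5; 0 0 0.2 0.5; 0 0 0.1 0; 0 0 0 0"
}}

```text
clock: 37.55
tcp_pos: [0.6083, 0.0228, 0.1278]
tcp_rot: [1.0, -0.026, 0.003, 0.001]
contact_force: [6.9, -1.9, -1.1]
opening: 0.0229
grasp_force: 90.3
```

Emit:
{"name": "jog_arm", "arguments": {
  "motion": "0 0 0 0; 0 0 0 0; 0 0 0 0; 0 0 0 0",
  "jaw": 0.65
}}

```text
clock: 37.95
tcp_pos: [0.6056, 0.0247, 0.1275]
tcp_rot: [1.0, -0.026, -0.0, -0.0]
contact_force: [-0.4, 1.1, 0.2]
opening: 0.0557
grasp_force: 0.0
```

Emit:
{"name": "jog_arm", "arguments": {
  "motion": "0 0 1 0; 0 0 2 0; 0 0 3 0; 0 0 3 0; 0 0 3 0"
}}

```text
clock: 38.45
tcp_pos: [0.6059, 0.0245, 0.25]
tcp_rot: [1.0, -0.026, 0.0, 0.0]
contact_force: [0.9, -0.3, 0.8]
opening: 0.0552
grasp_force: 0.0
```

Emit:
{"name": "jog_arm", "arguments": {
  "motion": "0 -4 0 0; 0 -5 0 0; 0 -5 0 0; 0 -5 0 0; 0 -5 0 0",
  "jaw": 0
}}

```text
clock: 38.95
tcp_pos: [0.6058, -0.2175, 0.2491]
tcp_rot: [1.0, -0.026, 0.001, 0.0]
contact_force: [0.6, -0.3, 0.1]
opening: -0.0001
grasp_force: 0.0
```

Run:
```python
from ctr import *
f=grab('top','t12');h=grab('scene','s12');st()
for n,g in(('top',f),('scene',h)):
    H,S,V=masks(g)
    for k in blobs((S<30)&(V>190),30,4000):
        M=cv2.moments(k);c=[M['m10']/M['m00'],M['m01']/M['m00']];P=plane(g,[c],.101)[0]
        if np.hypot(*(P[:2]-[.607,.022]))<.11: print(n,np.round(c,1),P.round(4),cv2.contourArea(k))
a=f['frame'][150:300,230:370,::-1];b=h['frame'][150:320,250:430,::-1]
o=np.zeros((430,800,3),np.uint8);o[:405,:378]=cv2.resize(a,(378,405));o[:378,390:790]=cv2.resize(b,(400,378));cv2.imwrite('pics/c12.png',o)
```

```text
t 39.05 tcp [ 0.6037 -0.2268  0.2479] yaw -3.81 F [ 0.3 -1.6 -0.7] op -0.0001 g 0.0 q7 -1.42
scene [390.  264.4] [0.69   0.0206 0.101 ] 198.0
scene [356.  231.6] [0.5998 0.0446 0.101 ] 342.0
scene [320.  220.7] [0.5294 0.025  0.101 ] 172.5
scene [296.1 234.5] [ 0.5107 -0.0276  0.101 ] 335.0
```

View pics/c12.png

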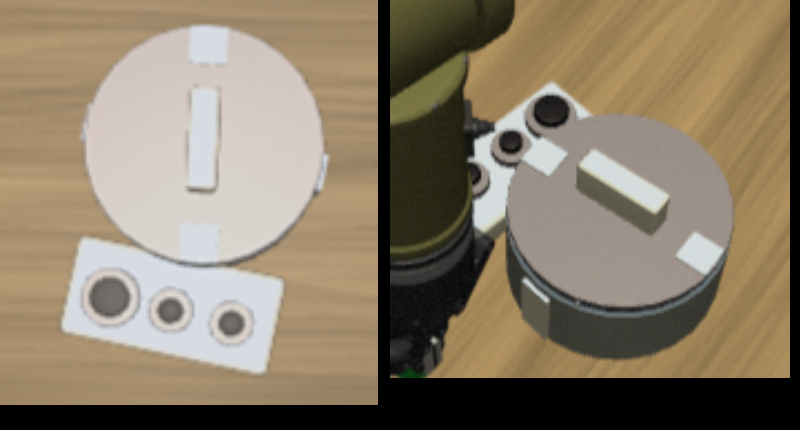

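The lid is turned and locked: the bar now points along x. Next I triangulate the keys.

Run:
```python
from m import *
ft=grab('top');fs=grab('scene')
t=cv2.cvtColor(cv2.imread('pics/top0.png'),cv2.COLOR_BGR2GRAY);s=cv2.cvtColor(cv2.imread('pics/scene0.png'),cv2.COLOR_BGR2GRAY)
def c(img,u,v,r,th):
    m=np.zeros_like(img);cv2.circle(m,(u,v),r,255,-1)
    b=blobs((img<th)&(m>0),8); k=max(b,key=cv2.contourArea); M=cv2.moments(k); return [M['m10']/M['m00'],M['m01']/M['m00']],cv2.contourArea(k)
for n,a,b,r in(('power',(271,261),(321,201),11),('prog',(293,266),(304,215),8),('start',(316,270),(286,230),8)):
    A,ka=c(t,*a,r,140);B,kb=c(s,*b,r,70)
    print(n,np.round(A,1),ka,np.round(B,1),kb,np.round(tri([ft,fs],[A,B]),4),np.round(plane(ft,[A],.045)[0],4),np.round(plane(fs,[B],.045)[0],4))
th=np.radians(-12);C=np.array([.6073,.022])
for yk in(.052,0,-.052): print(C-.1325*np.array([np.cos(th),np.sin(th)])+yk*np.array([-np.sin(th),np.cos(th)]))
```

```text
power [271.1 260.7] 152.5 [323.1 200.6] 162.5 [0.4825 0.099  0.0475] [0.4796 0.097  0.045 ] [0.4843 0.1028 0.045 ]
prog [293.5 265.7] 55.0 [304.7 214.5] 70.0 [0.472  0.0479 0.0469] [0.4693 0.0459 0.045 ] [0.4739 0.0512 0.045 ]
start [316.2 270.3] 54.0 [286.1 228.9] 77.0 [ 0.4627 -0.0034  0.0476] [ 0.46   -0.0055  0.045 ] [ 0.4642 -0.      0.045 ]
[0.48850685 0.10041197]
[0.47769544 0.0495483 ]
[ 0.46688403 -0.00131538]
```

Emit:
{"name": "jog_arm", "arguments": {
  "motion": "-1.4 3.6 0 0; -1.4 3.6 0 0; -1.4 3.6 0 0; -1.4 3.6 0 0; -1.4 3.6 0 0"
}}

```text
clock: 39.65
tcp_pos: [0.5351, -0.0316, 0.2486]
tcp_rot: [1.0, -0.024, 0.0, -0.0]
contact_force: [-0.2, -0.0, 0.6]
opening: 0.0001
grasp_force: 0.0
```

Emit:
{"name": "jog_arm", "arguments": {
  "motion": "-1.3 3.6 0 0; -1.3 3.6 0 0; -1.3 3.6 -2 0; -1.3 3.6 -3 0; 0 0 -3 0"
}}

```text
clock: 40.15
tcp_pos: [0.4815, 0.1169, 0.1686]
tcp_rot: [1.0, -0.02, 0.001, -0.001]
contact_force: [0.5, 0.2, -0.3]
opening: 0.0002
grasp_force: 0.0
```

Emit:
{"name": "jog_arm", "arguments": {
  "motion": "0 0 -3 0; 0 0 -3 0; 0 0 0 0; 0 0 0 0"
}}

```text
clock: 40.55
tcp_pos: [0.4836, 0.1099, 0.1087]
tcp_rot: [1.0, -0.025, -0.0, -0.0]
contact_force: [0.5, 0.4, 1.1]
opening: 0.0
grasp_force: 0.0
```

Emit:
{"name": "jog_arm", "arguments": {
  "motion": "-0.1 -1.1 -1 0; 0 0 -2.3 0; 0 0 0 0; 0 0 0 0"
}}

```text
clock: 40.95
tcp_pos: [0.4833, 0.0968, 0.0758]
tcp_rot: [1.0, -0.027, 0.0, 0.0]
contact_force: [-0.6, -0.7, 0.9]
opening: 0.0003
grasp_force: 0.6
```

Emit:
{"name": "jog_arm", "arguments": {
  "motion": "0 0 -0.6 0; 0 0 0 0; 0 0 0 0"
}}

```text
clock: 41.25
tcp_pos: [0.4842, 0.0973, 0.07]
tcp_rot: [1.0, -0.026, 0.001, 0.0]
contact_force: [0.2, -1.9, 5.2]
opening: -0.0001
grasp_force: 2.3
```

Emit:
{"name": "jog_arm", "arguments": {
  "motion": "0 0 -0.3 0; 0 0 0 0; 0 0 0 0"
}}

```text
clock: 41.55
tcp_pos: [0.4843, 0.0974, 0.0694]
tcp_rot: [1.0, -0.026, 0.001, 0.001]
contact_force: [-6.8, -3.5, 26.2]
opening: -0.0001
grasp_force: 12.9
```

Emit:
{"name": "jog_arm", "arguments": {
  "motion": "0 0 -0.3 0; 0 0 0 0; 0 0 0 0"
}}

```text
clock: 41.85
tcp_pos: [0.4845, 0.0974, 0.069]
tcp_rot: [1.0, -0.026, 0.001, 0.002]
contact_force: [-15.6, -4.2, 47.4]
opening: -0.0001
grasp_force: 23.8
```

Emit:
{"name": "jog_arm", "arguments": {
  "motion": "0 0 1 0; 0 0 2.5 0; 0 0 0 0"
}}

```text
clock: 42.15
tcp_pos: [0.4851, 0.0982, 0.1008]
tcp_rot: [1.0, -0.026, 0.003, -0.0]
contact_force: [0.2, 0.1, -0.2]
opening: 0.0
grasp_force: 0.0
```

Emit:
{"name": "jog_arm", "arguments": {
  "motion": "-0.6 -2.5 0 0; -0.6 -2.5 0 0; 0 0 0 0; 0 0 0 0"
}}

```text
clock: 42.55
tcp_pos: [0.4706, 0.0472, 0.0974]
tcp_rot: [1.0, -0.027, -0.0, -0.0]
contact_force: [0.2, 0.6, -0.3]
opening: 0.0001
grasp_force: 0.0
```

```bash
python3 -c "
from m import *
h=grab('scene','s13');st();cv2.imwrite('pics/c13.png',cv2.resize(h['frame'][130:300,230:430,::-1],(600,510)))"
```

```text
t 42.6 tcp [0.4708 0.048  0.0975] yaw -3.01 F [ 0.7  0.8 -0.4] op 0.0003 g 0.0 q7 -1.85
```

View pics/c13.png

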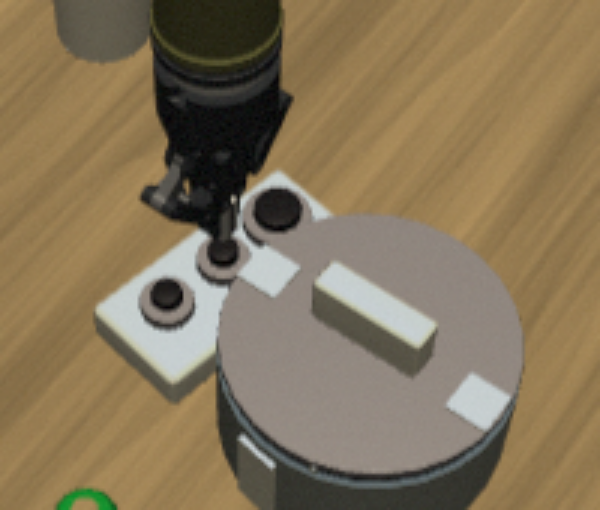

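The closed fingertips are above the programme key, at crop (222,245). I press it.

Emit:
{"name": "jog_arm", "arguments": {
  "motion": "0.1 0 -1 0; 0 0 -1.1 0; 0 0 0 0; 0 0 0 0"
}}

```text
clock: 43.0
tcp_pos: [0.4714, 0.048, 0.0762]
tcp_rot: [1.0, -0.026, -0.001, -0.0]
contact_force: [-0.9, 0.0, 0.2]
opening: -0.0001
grasp_force: 0.0
```

Emit:
{"name": "jog_arm", "arguments": {
  "motion": "0 0 -0.5 0; 0 0 0 0; 0 0 0 0"
}}

```text
clock: 43.3
tcp_pos: [0.4722, 0.0478, 0.0722]
tcp_rot: [1.0, -0.026, 0.0, -0.0]
contact_force: [-0.3, 1.3, 3.6]
opening: -0.0
grasp_force: 1.7
```

Emit:
{"name": "jog_arm", "arguments": {
  "motion": "0 0 -0.2 0; 0 0 0 0; 0 0 0 0"
}}

```text
clock: 43.6
tcp_pos: [0.4722, 0.0477, 0.0702]
tcp_rot: [1.0, -0.026, 0.0, -0.0]
contact_force: [-0.4, 1.8, 4.5]
opening: 0.0
grasp_force: 2.3
```

Emit:
{"name": "jog_arm", "arguments": {
  "motion": "0 0 -0.1 0; 0 0 0 0; 0 0 0 0"
}}

```text
clock: 43.9
tcp_pos: [0.4722, 0.0477, 0.0697]
tcp_rot: [1.0, -0.026, 0.0, 0.0]
contact_force: [-3.0, 1.9, 10.0]
opening: 0.0002
grasp_force: 5.0
```

The programme key is fully down. Next is start at (.4627,-.0034).

Emit:
{"name": "jog_arm", "arguments": {
  "motion": "0 0 1 0; 0 0 2 0; -0.5 -2.5 0 0; -0.5 -2.6 0 0; 0 0 0 0"
}}

```text
clock: 44.4
tcp_pos: [0.4609, -0.0082, 0.0986]
tcp_rot: [1.0, -0.029, -0.001, 0.001]
contact_force: [-0.7, 0.3, 0.0]
opening: 0.0
grasp_force: 0.0
```

Emit:
{"name": "jog_arm", "arguments": {
  "motion": "0 0 0 0; 0 0 0 0"
}}

```text
clock: 44.6
tcp_pos: [0.4619, -0.0031, 0.0989]
tcp_rot: [1.0, -0.026, -0.0, -0.0]
contact_force: [-0.3, 0.3, 0.1]
opening: -0.0001
grasp_force: 0.0
```

Emit:
{"name": "jog_arm", "arguments": {
  "motion": "0.1 0 -1 0; 0 0 -1.2 0; 0 0 0 0; 0 0 0 0"
}}

```text
clock: 45.0
tcp_pos: [0.4623, -0.0031, 0.0761]
tcp_rot: [1.0, -0.026, -0.001, -0.0]
contact_force: [-0.0, 0.3, -0.6]
opening: 0.0001
grasp_force: 0.0
```

Emit:
{"name": "jog_arm", "arguments": {
  "motion": "0 0 -0.5 0; 0 0 0 0; 0 0 0 0"
}}

```text
clock: 45.3
tcp_pos: [0.4632, -0.0033, 0.0722]
tcp_rot: [1.0, -0.026, 0.0, -0.0]
contact_force: [-1.6, 0.1, 4.8]
opening: -0.0
grasp_force: 1.7
```

Emit:
{"name": "jog_arm", "arguments": {
  "motion": "0 0 -0.2 0; 0 0 0 0; 0 0 0 0"
}}

```text
clock: 45.6
tcp_pos: [0.4632, -0.0034, 0.0701]
tcp_rot: [1.0, -0.026, 0.0, -0.0]
contact_force: [-0.6, 1.0, 4.3]
opening: -0.0002
grasp_force: 2.3
```

Emit:
{"name": "jog_arm", "arguments": {
  "motion": "0 0 -0.1 0; 0 0 0 0; 0 0 0 0"
}}

```text
clock: 45.9
tcp_pos: [0.4632, -0.0034, 0.0697]
tcp_rot: [1.0, -0.026, 0.0, 0.0]
contact_force: [-3.1, 1.8, 9.8]
opening: -0.0002
grasp_force: 5.1
```

Emit:
{"name": "jog_arm", "arguments": {
  "motion": "0 0 1 0; 0 0 3 0; 0 0 4 0; 0 -4 4 0; 0 -5 0 0"
}}

```text
clock: 46.4
tcp_pos: [0.4664, -0.0883, 0.1898]
tcp_rot: [1.0, -0.023, 0.005, 0.001]
contact_force: [1.9, -1.3, -0.0]
opening: 0.0002
grasp_force: 0.0
```

Emit:
{"name": "jog_arm", "arguments": {
  "motion": "0 -5 0 0; 0 -5 0 0; 0 0 0 0; 0 0 0 0"
}}

```text
clock: 46.8
tcp_pos: [0.4622, -0.1904, 0.1838]
tcp_rot: [1.0, -0.028, -0.001, -0.0]
contact_force: [0.3, 0.0, -0.3]
opening: -0.0001
grasp_force: 0.0
```

```bash
python3 -c "
from m import *
f=grab('top');h=grab('scene');st()
a=f['frame'][150:300,230:370,::-1];b=h['frame'][150:320,250:430,::-1]
o=np.zeros((430,800,3),np.uint8);o[:405,:378]=cv2.resize(a,(378,405));o[:378,390:790]=cv2.resize(b,(400,378));cv2.imwrite('pics/c14.png',o)"
```

```text
t 46.9 tcp [ 0.4629 -0.1878  0.184 ] yaw -2.95 F [0.  1.2 0.2] op 0.0 g 0.0 q7 -1.31
```

View pics/c14.png

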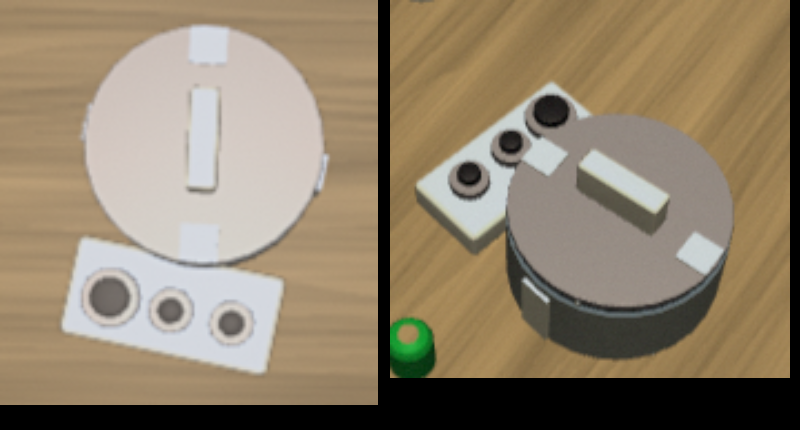

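The lid is still locked, all three keys are up and the robot is clear. I hand the job in.

```bash
python3 -c "
from cell import bot
print(bot.finish_job())"
```

```text
the job is handed in; nothing more can be done
None
```

I put all four caps in the well, locked the lid at its stop and pressed the power, programme and start keys in that order; the last picture showed the lid locked and the keys up, and the hand-in returned no verdict.

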